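# Gauge the slicer's feed gap

## Robot

A 6-joint arm with a two-finger parallel gripper is mounted at the origin on the work surface. World frame = base frame: x ahead of the robot, y to its left, z up, the work surface at z = 0. Lengths are in m, angles in rad, forces in N, time in s.
With the tool pointing down it reaches from about 0.35 to 0.975 m from the base axis. Payload 4.9 kg.
Tool frame: the origin (TCP) lies midway between the tips of the shut fingers; the grasp point (between the pads) lies manip.grip_depth behind it (manip.grip_depth is the distance from the TCP to the grasp point, in m); z points along the fingers, x is the direction in which the jaws open and shut, and the axes are right-handed (so a half turn about z gives the same grasp; the last joint's range is limited). The gripper opens to 85 mm and grips with 20 to 120 N. Pads are 22 mm wide; open, the fingers measure 114 mm over their backs; the gripper's body (76 mm by 85 mm) begins 54 mm behind the grasp point. The pads swing forward as they close: fully open they stand 13 mm farther back than shut.
Start: joints at [-1.463, 0.053, 1.613, -0, 1.476, -0.119], TCP at [0.141, -0.609, 0.195] pointing down, gripper open.
Joint ranges: [-3.01, 3.01], [-1.01, 2.22], [0.06, 2.58], [-1.02, 4.17], [0.09, 2.62], [-3.14, 3.14]. Speed limits (rad/s): [2.57, 2.57, 3.14, 3.14, 3.14, 3.14].

## Interface

Orientations are given as a unit quaternion [w, x, y, z].
In Python, from plant import state, grab_frame, ticket, manip gives the robot as it stands.
- The arm moves only by the tool carry_out, never from a script. Its argument "moves" is a list that holds one entry, the list of rows, each a list of 7 numbers: the turn, a rotation vector about the tool's x, y, z each as a share of 5 degrees, from -1 to 1, then the shift along the tool's x, y, z each as a share of 0.04 m, from -1 to 1, then the gripper command: -1 is shut, 1 is fully open, values between are in proportion. A call has 1 to 8 rows; each row shifts and turns the commanded pose from where the row before left it, along the tool's axes as they then stand; what a row does not reach is not made up. A row lasts 1/12 s, in which the tool goes at most 41.7 mm and 7.16 degrees, less where a joint would pass 70% of its speed; a pose out of reach is approached as far as the arm can. A call with a number of a shift or a turn outside -1 to 1 is refused whole. A call with a gripper value outside its range is refused whole. The fingers move at their own pace and stop on an object; the grip force is fixed at half the most. Time passes only in rows, so rows that do not move let the fingers close. It gives the time, the measured TCP pose, the force and the opening at its end, in the units of the state.
- state(): the state, without advancing time (a new reading comes with each control period).
- grab_frame(name): name is "side" or "top"; returns a dict with "frame" (480x640x3 uint8, red, green, blue), "z_map" (480x640 float32, m along the optical axis (not along the pixel's ray), 0 where there is no reading), "K" (3x3 intrinsics, pixels), "world_from_camera" (4x4, takes a point from camera to world coordinates). Camera axes: x right, y down, z forward; pixel columns grow to the right and rows downward; lengths in m; the calibration is good to about 2 mm. A picture is of the moment at which its call begins.
- ticket.job_done(): hands the job in, once; it reports no verdict.
The state is a dict: "time": time; "joint_pos": joint angles; "joint_vel": joint speeds; "joint_efforts": joint torques, N m; "tool_pos": TCP position; "tool_rot": TCP orientation; "contact_force": force on the tool from outside, world axes, zero at the start; "ft_torque": the same for the moment, N m; "gripper_width": opening from 0.0 (shut) to 1.0 (fully open).
Only numpy, scipy, OpenCV 4.12 (cv2) and the standard library are available. Lean on these libraries where they do the work, as an engineer would, in place of code of your own. Each camera call takes 0.05 s, during which the arm holds its last target.

## Task

Get the vegetable slicer's feed gap measured: lift the lid off its feed chamber by the knob and lay it flat in the middle of the green board, and clear every carrot chunk left in the chamber into the blue basket. Then try the gauge leaves one at a time from the thinnest up, skipping none, sliding each flat along the bed until its tip is well under the flat of the pressing plate (handle about the middle of the chamber), until you find the first that binds, which is the first that lifts the plate; never force the plate up with a leaf far too thick. Leave that leaf lying in the gap, have all the others lying flat on the black mat with their handles over it, and leave the bowl, sample box and mug alone.

Things in the scene. Friction and masses are not known exactly. Their poses are not given: they have to be found in the camera images.
- machine: White countertop vegetable slicer, fixed. Origin on the counter under the centre of its feed chamber; x is the feed direction (away from the robot), z up; counter at z = 0. The chamber is open above (lid off) and at its robot end; it runs from x -90 to +90 mm between 5 mm side walls, inner faces at y +-75 mm, tops 60 mm above the counter. Beyond it: housing from x 170 to 335 mm, 137 mm tall.
- machine_bed (a point): Centre of the chamber's floor (the bed), 15 mm above the counter, axes as the machine's. The bed is flat and runs on under the pressing plate.
- machine_mouth (a point): Point on the bed, 92 mm along x from its centre, below the near edge of the flat underside of the aluminium pressing plate (146 mm wide). The flat runs 60 mm on from here; a ramp lip slopes up towards the robot for 36 mm (25 degrees, 17 mm up). The unknown gap between bed and flat is 6.5 to 17.5 mm. The plate's posts and rods, 23 mm and more beyond, reach 135 mm above the counter.
- presser (a joint): Rise of the pressing plate from its rest (m): 0 while nothing lifts it, whatever the gap. It weighs 0.4 kg, slides straight up by up to 20 mm, falls back by itself. A leaf thicker than the gap, pushed in flat on the bed, rides under the ramp lip (5 to 12 N) and lifts the plate by thickness minus gap: it binds. A thinner leaf leaves it at 0.
- lid: Loose flat steel lid, 175 x 166 mm (its x, y), 0.4 kg, lying over the chamber on the side walls. Origin at the centre of its lower side. Plate underside 6 mm and top 10 mm above the origin; two 6 mm strips under it keep it between the walls with 5 mm play each way across.
- lid_knob (a point): Centre of the lid's black round knob: 30 mm diameter, 30 mm tall, 33 mm above the lid's origin, in the lid's middle; z up.
- board: Fixed green board, 200 x 190 mm (x, y), 8 mm thick, where the lid is set aside. Origin at the centre of its underside, on the counter.
- basket: Fixed open blue basket for the carrots, 120 x 210 mm outside (x, y), 60 mm tall, 4 mm walls and floor. Origin at the centre of its underside, on the counter.
- mat: Fixed black rubber mat for the gauge leaves, 170 x 270 mm (x, y), 4 mm thick. Origin at the centre of its underside, on the counter. At the start the four leaves lie on it side by side, about 58 mm apart along its y, handles about 45 mm to the robot side of its middle, blades towards +x, in any order.
- carrot1_c (a point): Centre of orange carrot chunk 1: 60 mm long (along its x), 30 to 33 mm thick, 60 g, lying on the bed in the chamber under the lid, roughly along the feed direction. One to three chunks are there; the others are absent.
- carrot2_c (a point): Centre of orange carrot chunk 2: 60 mm long (along its x), 30 to 33 mm thick, 60 g, lying on the bed in the chamber under the lid, roughly along the feed direction. One to three chunks are there; the others are absent.
- carrot3_c (a point): Centre of orange carrot chunk 3: 60 mm long (along its x), 30 to 33 mm thick, 60 g, lying on the bed in the chamber under the lid, roughly along the feed direction. One to three chunks are there; the others are absent.
- leaf1_grip (a point): Gauge leaf 1, 6 mm thick, with a yellow upright handle. Flat aluminium blade 125 mm long, 44 mm wide, lying flat; the handle (22 mm along x, 28 mm across, its top 70 mm above the leaf's underside) stands on the rear end. This point is on the handle's middle axis, 45 mm above the underside; x points along the blade to its tip 110 mm ahead, the rear end is 15 mm behind; z up. About 120 g.
- leaf2_grip (a point): Gauge leaf 2, 10 mm thick, with a green upright handle. Flat aluminium blade 125 mm long, 44 mm wide, lying flat; the handle (22 mm along x, 28 mm across, its top 70 mm above the leaf's underside) stands on the rear end. This point is on the handle's middle axis, 45 mm above the underside; x points along the blade to its tip 110 mm ahead, the rear end is 15 mm behind; z up. About 160 g.
- leaf3_grip (a point): Gauge leaf 3, 14 mm thick, with a blue upright handle. Flat aluminium blade 125 mm long, 44 mm wide, lying flat; the handle (22 mm along x, 28 mm across, its top 70 mm above the leaf's underside) stands on the rear end. This point is on the handle's middle axis, 45 mm above the underside; x points along the blade to its tip 110 mm ahead, the rear end is 15 mm behind; z up. About 220 g.
- leaf4_grip (a point): Gauge leaf 4, 18 mm thick, with a red upright handle. Flat aluminium blade 125 mm long, 44 mm wide, lying flat; the handle (22 mm along x, 28 mm across, its top 70 mm above the leaf's underside) stands on the rear end. This point is on the handle's middle axis, 45 mm above the underside; x points along the blade to its tip 110 mm ahead, the rear end is 15 mm behind; z up. About 280 g.
- bowl: Steel bowl, 130 mm across, 55 mm tall; bystander. Origin under its centre.
- sample_box: Closed steel food-sample box with grey lid, 108 x 138 x 65 mm; bystander. Origin under its centre.
- mug: White mug, 80 mm across, 90 mm tall; bystander. Origin under its centre.
Not all that is in view belongs to the job. Leave any brown or orange look-alike of the part that bears leaf1_grip alone.

How it is judged:
On the way, in this order (a step that is already met when the one before it is completed fails the run):
1. the lid lies flat on the green board (horizontal distance between lid_knob and board below 0.06 m and angle between lid_knob's own z axis and vertical below 0.06 rad and height (world z) of lid_knob below 0.048 m and linear speed of lid below 0.03 m/s), for 0.2 s.
2. every carrot chunk is in the blue basket (x of carrot1_c in the frame of basket between -0.058 and 0.058 m and y of carrot1_c in the frame of basket between -0.103 and 0.103 m and height (world z) of each of carrot1_c, carrot2_c, carrot3_c below 0.056 m and x of carrot2_c in the frame of basket between -0.058 and 0.058 m and y of carrot2_c in the frame of basket between -0.103 and 0.103 m and x of carrot3_c in the frame of basket between -0.058 and 0.058 m and y of carrot3_c in the frame of basket between -0.103 and 0.103 m), for 0.2 s.
3. the thinnest leaf (6 mm, yellow) has been tried: it lies on the bed with its tip under the plate's flat (x of leaf1_grip in the frame of machine between -0.004 and 0.05 m and y of leaf1_grip in the frame of machine between -0.06 and 0.06 m and z of leaf1_grip in the frame of machine below 0.068 m and angle between the x axis of leaf1_grip and the x axis of machine, either way round below 0.25 rad and angle between leaf1_grip's own z axis and vertical below 0.12 rad), for 0.2 s.
4. the next leaf (10 mm, green) has been tried in the same way (x of leaf2_grip in the frame of machine between -0.004 and 0.05 m and y of leaf2_grip in the frame of machine between -0.06 and 0.06 m and z of leaf2_grip in the frame of machine below 0.068 m and angle between the x axis of leaf2_grip and the x axis of machine, either way round below 0.25 rad and angle between leaf2_grip's own z axis and vertical below 0.12 rad), for 0.2 s.
At the end, for the whole second after the job is handed in: Lid flat on the board (knob within 60 mm of its centre); all carrots in the basket; the first leaf that binds flat in the gap (handle from 4 mm short of to 50 mm past mid-chamber, within 0.25 rad of the feed) lifting the plate 0.2 to 5 mm; other leaves flat, handles over the mat (all of step 1 and all of step 2 and value of joint presser between 0.0002 and 0.005 m and ((x of leaf2_grip in the frame of machine between -0.004 and 0.05 m and y of leaf2_grip in the frame of machine between -0.06 and 0.06 m and z of leaf2_grip in the frame of machine below 0.068 m and angle between the x axis of leaf2_grip and the x axis of machine, either way round below 0.25 rad and angle between leaf2_grip's own z axis and vertical below 0.12 rad and (x of leaf1_grip in the frame of mat between -0.09 and 0.09 m and y of leaf1_grip in the frame of mat between -0.14 and 0.14 m and height (world z) of leaf1_grip below 0.057 m and angle between leaf1_grip's own z axis and vertical below 0.12 rad) and (x of leaf3_grip in the frame of mat between -0.09 and 0.09 m and y of leaf3_grip in the frame of mat between -0.14 and 0.14 m and height (world z) of leaf3_grip below 0.057 m and angle between leaf3_grip's own z axis and vertical below 0.12 rad) and (x of leaf4_grip in the frame of mat between -0.09 and 0.09 m and y of leaf4_grip in the frame of mat between -0.14 and 0.14 m and height (world z) of leaf4_grip below 0.057 m and angle between leaf4_grip's own z axis and vertical below 0.12 rad)) or (x of leaf3_grip in the frame of machine between -0.004 and 0.05 m and y of leaf3_grip in the frame of machine between -0.06 and 0.06 m and z of leaf3_grip in the frame of machine below 0.068 m and angle between the x axis of leaf3_grip and the x axis of machine, either way round below 0.25 rad and angle between leaf3_grip's own z axis and vertical below 0.12 rad and (x of leaf1_grip in the frame of mat between -0.09 and 0.09 m and y of leaf1_grip in the frame of mat between -0.14 and 0.14 m and height (world z) of leaf1_grip below 0.057 m and angle between leaf1_grip's own z axis and vertical below 0.12 rad) and (x of leaf2_grip in the frame of mat between -0.09 and 0.09 m and y of leaf2_grip in the frame of mat between -0.14 and 0.14 m and height (world z) of leaf2_grip below 0.057 m and angle between leaf2_grip's own z axis and vertical below 0.12 rad) and (x of leaf4_grip in the frame of mat between -0.09 and 0.09 m and y of leaf4_grip in the frame of mat between -0.14 and 0.14 m and height (world z) of leaf4_grip below 0.057 m and angle between leaf4_grip's own z axis and vertical below 0.12 rad)) or (x of leaf4_grip in the frame of machine between -0.004 and 0.05 m and y of leaf4_grip in the frame of machine between -0.06 and 0.06 m and z of leaf4_grip in the frame of machine below 0.068 m and angle between the x axis of leaf4_grip and the x axis of machine, either way round below 0.25 rad and angle between leaf4_grip's own z axis and vertical below 0.12 rad and (x of leaf1_grip in the frame of mat between -0.09 and 0.09 m and y of leaf1_grip in the frame of mat between -0.14 and 0.14 m and height (world z) of leaf1_grip below 0.057 m and angle between leaf1_grip's own z axis and vertical below 0.12 rad) and (x of leaf2_grip in the frame of mat between -0.09 and 0.09 m and y of leaf2_grip in the frame of mat between -0.14 and 0.14 m and height (world z) of leaf2_grip below 0.057 m and angle between leaf2_grip's own z axis and vertical below 0.12 rad) and (x of leaf3_grip in the frame of mat between -0.09 and 0.09 m and y of leaf3_grip in the frame of mat between -0.14 and 0.14 m and height (world z) of leaf3_grip below 0.057 m and angle between leaf3_grip's own z axis and vertical below 0.12 rad)))); the robot touches nothing.
It fails at once if the pressing plate is forced up by more than 7 mm (value of joint presser above 0.007 m).
It fails at once if the red leaf is tried although it is more than a step too thick (x of leaf4_grip in the frame of machine between -0.02 and 0.06 m and y of leaf4_grip in the frame of machine between -0.07 and 0.07 m and z of leaf4_grip in the frame of machine below 0.064 m and value of joint presser above 0.0055 m).
It fails at once if the bowl is moved by more than 30 mm (distance of bowl from where it was at the start of the episode above 0.03 m).
It fails at once if the sample_box is moved by more than 30 mm (distance of sample_box from where it was at the start of the episode above 0.03 m).
It fails at once if the mug is moved by more than 30 mm (distance of mug from where it was at the start of the episode above 0.03 m).
Of carrot1, carrot2, carrot3 only 1 to 3 are there at a start; the rules pass over those that are not, and their reading is None.
At some moment in a run one of leaf1, leaf2, leaf3, leaf4 may be knocked a few centimetres aside while the robot is not near it.
It also fails if it takes over 210 s, if anything falls off the work surface, if the arm or the gripper's body presses on something with over 40 N, if the wrist force passes 120 N, or if a joint passes its speed limit or range.

## Working session

There is one attempt and no reset: what is moved stays moved. The work goes in short steps, Python scripts to look and compute and a tool call to move; the robot and the scene stay as the last step left them, time stands still between calls to the robot, and variables do not carry over. Pictures are saved under pics/ and viewed, and the job is handed in when it is done.

Besides the shell and the picture viewer there is one more tool, called after "Emit:" by a JSON object that holds its "fn" and its "kwargs". carry_out: Moves the arm, as the interface text tells. Shift numbers are shares of 0.04 m and turn numbers shares of 5 degrees, none past 1 either way. Its arguments: {"type":"object","properties":{"moves":{"type":"array"}},"required":["moves"]}

```bash
ls; mkdir -p pics
cat > h.py <<'E'
import numpy as np, cv2
from plant import state, grab_frame, ticket, manip
def save(f,name): cv2.imwrite('pics/'+name,cv2.cvtColor(f['frame'],cv2.COLOR_RGB2BGR))
def cloud(f):
    K=f['K'];z=f['z_map'];v,u=np.mgrid[0:480,0:640]
    p=np.stack([(u-K[0,2])/K[0,0]*z,(v-K[1,2])/K[1,1]*z,z,np.ones_like(z)],-1)
    w=p@f['world_from_camera'].T
    w=w[...,:3]; w[z<=0]=np.nan
    return w
E
python3 - <<'E'
from h import *
print(state(), manip.grip_depth)
for n in('side','top'):
    f=grab_frame(n);save(f,n+'0.png');print(n,f['K'].tolist(),f['world_from_camera'].round(3).tolist())
E
```

```text
pics
{'time': 0.0, 'joint_pos': array([-1.46297905e+00,  5.33890703e-02,  1.61428753e+00,  2.02729780e-05,
        1.47598648e+00, -1.18985282e-01]), 'joint_vel': array([-3.25316852e-05, -7.09782219e-04,  2.00712268e-04, -1.48878316e-04,
       -9.96754748e-05, -5.60390938e-05]), 'joint_efforts': array([ 2.11967636e-03, -3.93681192e+01, -3.70174849e+01,  1.63182708e-04,
        7.22361845e-03, -1.06432495e-06]), 'tool_pos': array([ 0.14048021, -0.60829865,  0.19364699]), 'tool_rot': array([-7.43176763e-04,  7.82579044e-01, -6.22550374e-01, -7.20732615e-04]), 'contact_force': array([-0.17544943, -0.01762754,  0.21219886]), 'ft_torque': array([-0.02814631,  0.03583882,  0.04524108]), 'gripper_width': 0.996738668518308} 0.0187
side [[472.47079242737, 0.0, 328.6546104067189], [0.0, 472.47079242737, 240.10235397521194], [0.0, 0.0, 1.0]] [[-0.949, -0.186, 0.255, 0.24], [-0.315, 0.5, -0.807, 0.893], [0.023, -0.846, -0.533, 0.694], [0.0, 0.0, 0.0, 1.0]]
top [[450.4051094793594, 0.0, 321.6667565488225], [0.0, 450.4051094793594, 243.21951387893245], [0.0, 0.0, 1.0]] [[0.006, -0.999, 0.047, 0.469], [-1.0, -0.007, -0.023, 0.011], [0.023, -0.047, -0.999, 1.27], [0.0, 0.0, 0.0, 1.0]]
```

View pics/side0.png

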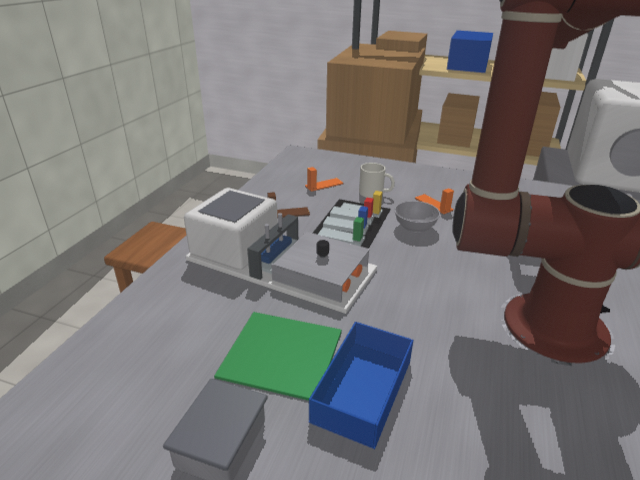

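View pics/top0.png

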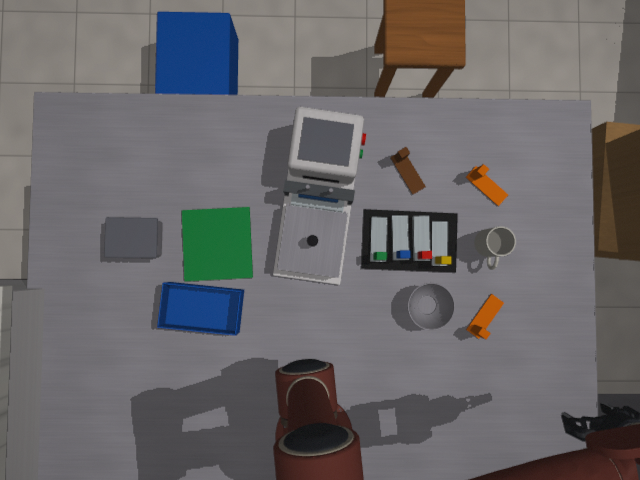

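The top view shows the lid knob at (312,240), the board at (217,244), the basket at (201,308), and the leaves on the mat: green (380,256), blue (403,254), red (424,254), yellow (445,260). The machine is slightly rotated. Next I measure positions.

```bash
cat >> h.py <<'E'
def masks(f):
    hsv=cv2.cvtColor(f['frame'],cv2.COLOR_RGB2HSV)
    H,S,V=[hsv[...,i].astype(int) for i in range(3)]
    return H,S,V
def comp(m,minarea=8):
    n,l,s,c=cv2.connectedComponentsWithStats(m.astype(np.uint8))
    return [(l==i) for i in range(1,n) if s[i,4]>=minarea]
def rect(P):
    P=P[~np.isnan(P).any(1)]
    (c,s,a)=cv2.minAreaRect((P[:,:2]*1000).astype(np.float32))
    return np.round(c,1),np.round(s,1),round(a,1),np.round(np.nanmedian(P[:,2])*1000,1)
E
python3 - <<'E'
from h import *
f=grab_frame('top');H,S,V=masks(f);W=cloud(f);z=W[...,2]
on=(np.abs(W[...,0]-.5)<.35)&(np.abs(W[...,1])<.6)
print('board');[print(rect(W[m])) for m in comp(on&(H>50)&(H<75)&(S>150)&(z<.02)&(z>0),500)]
print('blue');[print(rect(W[m])) for m in comp(on&(H>100)&(H<125)&(S>150)&(z>.05)&(z<.08),10)]
print('black mat');[print(rect(W[m])) for m in comp(on&(V<40)&(z<.012),200)]
for n,(a,b) in dict(yellow=(22,32),green=(45,80),blue=(100,125),red=(-1,5),orange=(6,18)).items():
    print(n);[print(rect(W[m])) for m in comp(on&(H>a)&(H<b)&(S>150)&(V>60)&(z>.03),5)]
print('lid');[print(rect(W[m])) for m in comp(on&(abs(z-.070)<.006),500)]
print('knob');[print(rect(W[m])) for m in comp(on&(z>.09)&(z<.12)&(V<60),20)]
print('housing');[print(rect(W[m])) for m in comp(on&(abs(z-.137)<.012),300)]
print('blades');[print(rect(W[m])) for m in comp(on&(S<60)&(V>110)&(z>.006)&(z<.03)&(W[...,1]<-.1),100)]
# base rim
print('base');[print(rect(W[m])) for m in comp(on&(V>150)&(S<30)&(z<.03),100)]
E
```

```text
board
(array([526.4, 275.8]), array([197.3, 189.2]), 3.3, np.float64(8.4))
blue
(array([650.3,  -6.1]), array([104. ,   6.8]), 82.4, np.float64(55.2))
(array([ 499.7, -236.9]), array([18.6, 26.2]), 0.5, np.float64(73.6))
(array([350.2, 309.3]), array([211.3, 119.4]), 84.3, np.float64(58.9))
black mat
(array([ 538.6, -266.7]), array([267.3, 166.3]), 87.9, np.float64(4.1))
yellow
(array([ 483.6, -347.1]), array([27.6, 21.6]), 87.8, np.float64(72.8))
green
(array([ 764. , -118.5]), array([ 4.2, 17.5]), 81.7, np.float64(94.5))
(array([ 494.1, -174.9]), array([18.8, 28.1]), 0.5, np.float64(74.0))
blue
(array([650.3,  -6.1]), array([104. ,   6.8]), 82.4, np.float64(55.2))
(array([ 499. , -236.8]), array([18.6, 26.4]), 3.8, np.float64(73.4))
(array([350.2, 309.2]), array([211.5, 119.4]), 84.3, np.float64(55.6))
red
(array([ 803.9, -124.1]), array([ 8.2, 28.8]), 84.6, np.float64(99.6))
(array([ 497.5, -295.8]), array([18.8, 27.9]), 0.4, np.float64(73.6))
orange
(array([ 773.6, -236.4]), array([19.4, 25.3]), 34.6, np.float64(70.4))
(array([ 727.1, -451.2]), array([22.1, 29.6]), 48.0, np.float
[... 538 characters left out ...]
, -177.1]), array([ 43.3, 101.4]), 89.5, np.float64(14.2))
(array([ 557.5, -236.5]), array([98.5, 44.1]), 1.0, np.float64(18.2))
(array([ 556.1, -296. ]), array([100.9,  43.3]), 0.6, np.float64(22.2))
(array([ 541.5, -348.2]), array([42.9, 99.4]), 89.4, np.float64(10.5))
(array([ 353.9, -298.3]), array([65.7, 66.7]), 34.8, np.float64(10.2))
base
(array([532.2, -29. ]), array([111.5, 220.7]), 81.6, np.float64(15.1))
(array([ 559.1, -237. ]), array([95.6, 41.6]), 1.7, np.float64(18.3))
(array([ 556.4, -295.2]), array([95.5, 41.8]), 1.5, np.float64(22.2))
(array([ 554.1, -177.9]), array([39.4, 94.5]), 87.7, np.float64(14.2))
(array([ 544.8, -348.6]), array([43.3, 95.1]), 88.1, np.float64(10.2))
```

```bash
cat >> h.py <<'E'
from scipy.spatial.transform import Rotation as R
def pose():
    s=state();q=s['tool_rot'];return np.array(s['tool_pos']),R.from_quat([q[1],q[2],q[3],q[0]])
def yawnow():
    p,r=pose();x=r.as_matrix()[:,0];return np.degrees(np.arctan2(x[1],x[0]))
def plan(xyz,yaw=None,g=1,n=None):
    """rows to straight-down target; prints rounded rows, in chunks of 8"""
    p,r=pose();y=np.radians(yawnow() if yaw is None else yaw)
    goal=R.from_matrix(np.array([[np.cos(y),np.sin(y),0],[np.sin(y),-np.cos(y),0],[0,0,-1]]).T.T)
    M=np.column_stack([[np.cos(y),np.sin(y),0],[np.sin(y),-np.cos(y),0],[0,0,-1]])
    goal=R.from_matrix(M);d=np.array(xyz)-p;rv=(r.inv()*goal).as_rotvec()
    if n is None: n=int(max(1,np.ceil(np.linalg.norm(d)/.038),np.ceil(np.degrees(np.linalg.norm(rv))/4.8)))
    step=R.from_rotvec(rv/n);cur=r;rows=[]
    for i in range(n):
        s=cur.inv().apply(d/n)/.04; t=np.degrees(rv/n)/5
        rows.append([round(float(v),2)+0. for v in (*t,*s,g)]);cur=cur*step
    print('at',p.round(4),'yaw',round(yawnow(),1),'n',n)
    for i in range(0,n,8):print(str(rows[i:i+8]).replace(' ',''))
E
python3 - <<'E'
from h import *
plan([.5325,.0094,.17],-97.7)
E
```

```text
at [ 0.1405 -0.6084  0.1939] yaw -77.0 n 20
[[0.0,0.0,0.21,-0.64,-0.65,0.03,1.0],[0.0,0.0,0.21,-0.65,-0.64,0.03,1.0],[0.0,0.0,0.21,-0.67,-0.63,0.03,1.0],[0.0,0.0,0.21,-0.68,-0.62,0.03,1.0],[0.0,0.0,0.21,-0.69,-0.6,0.03,1.0],[0.0,0.0,0.21,-0.7,-0.59,0.03,1.0],[0.0,0.0,0.21,-0.71,-0.58,0.03,1.0],[0.0,0.0,0.21,-0.72,-0.56,0.03,1.0]]
[[0.0,0.0,0.21,-0.73,-0.55,0.03,1.0],[0.0,0.0,0.21,-0.74,-0.54,0.03,1.0],[0.0,0.0,0.21,-0.75,-0.53,0.03,1.0],[0.0,0.0,0.21,-0.76,-0.51,0.03,1.0],[0.0,0.0,0.21,-0.77,-0.5,0.03,1.0],[0.0,0.0,0.21,-0.78,-0.48,0.03,1.0],[0.0,0.0,0.21,-0.78,-0.47,0.03,1.0],[0.0,0.0,0.21,-0.79,-0.46,0.03,1.0]]
[[0.0,0.0,0.21,-0.8,-0.44,0.03,1.0],[0.0,0.0,0.21,-0.81,-0.43,0.03,1.0],[0.0,0.0,0.21,-0.82,-0.41,0.03,1.0],[0.0,0.0,0.21,-0.82,-0.4,0.03,1.0]]
```

Emit:
{"fn": "carry_out", "kwargs": {"moves": [[[0,0,0.2,-0.65,-0.65,0,1],[0,0,0.2,-0.65,-0.64,0,1],[0,0,0.2,-0.67,-0.63,0,1],[0,0,0.2,-0.68,-0.62,0,1],[0,0,0.2,-0.69,-0.6,0,1],[0,0,0.2,-0.7,-0.6,0,1],[0,0,0.2,-0.7,-0.58,0,1],[0,0,0.2,-0.72,-0.56,0,1]]]}}

```text
time: 0.82
tool_pos: [0.2976, -0.3594, 0.1946]
tool_rot: [-0.0, 0.737, -0.676, -0.0]
contact_force: [2.0, -0.8, -0.3]
gripper_width: 1.001
```

Emit:
{"fn": "carry_out", "kwargs": {"moves": [[[0,0,0.2,-0.73,-0.55,0,1],[0,0,0.2,-0.74,-0.54,0,1],[0,0,0.2,-0.75,-0.53,0,1],[0,0,0.2,-0.76,-0.5,0,1],[0,0,0.2,-0.77,-0.5,0,1],[0,0,0.2,-0.78,-0.48,0,1],[0,0,0.2,-0.78,-0.47,0,1],[0,0,0.2,-0.8,-0.45,0,1]]]}}

```text
time: 1.48
tool_pos: [0.4521, -0.1106, 0.1948]
tool_rot: [0.0, -0.688, 0.726, -0.0]
contact_force: [0.2, -0.2, -0.1]
gripper_width: 1.001
```

Emit:
{"fn": "carry_out", "kwargs": {"moves": [[[0,0,0.2,-0.8,-0.44,0,1],[0,0,0.2,-0.8,-0.43,0,1],[0,0,0.2,-0.8,-0.41,0,1],[0,0,0.2,-0.8,-0.4,0,1],[0,0,0,0,0,0,1]]]}}

```text
time: 1.9
tool_pos: [0.5303, 0.0145, 0.1944]
tool_rot: [0.001, -0.664, 0.747, 0.001]
contact_force: [-1.2, 1.4, 0.3]
gripper_width: 1.002
```

Run:
```python
from h import *
plan([.5325,.0094,.12],-97.7)
plan([.5325,.0094,.074],-97.7)
```

```text
at [0.5303 0.0145 0.1944] yaw -96.7 n 2
[[0.0,0.01,0.1,0.06,-0.03,0.93,1.0],[0.0,0.01,0.1,0.06,-0.04,0.93,1.0]]
at [0.5303 0.0145 0.1944] yaw -96.7 n 4
[[0.0,0.01,0.05,0.03,-0.02,0.75,1.0],[0.0,0.01,0.05,0.03,-0.02,0.75,1.0],[0.0,0.01,0.05,0.03,-0.02,0.75,1.0],[0.0,0.01,0.05,0.03,-0.02,0.75,1.0]]
```

Emit:
{"fn": "carry_out", "kwargs": {"moves": [[[0,0,0.1,0.06,-0.04,0.75,1],[0,0,0.1,0.06,-0.04,0.75,1],[0,0,0,0,0,0.75,1],[0,0,0,0,0,0.75,1],[0,0,0,0,0,0,1]]]}}

```text
time: 2.32
tool_pos: [0.5254, 0.0051, 0.0675]
tool_rot: [-0.004, -0.656, 0.755, 0.005]
contact_force: [0.3, -0.2, -1.1]
gripper_width: 1.004
```

Emit:
{"fn": "carry_out", "kwargs": {"moves": [[[0,0,0,0,0,0,-1],[0,0,0,0,0,0,-1],[0,0,0,0,0,0,-1],[0,0,0,0,0,0,-1],[0,0,0,0,0,0,-1],[0,0,0,0,0,0,-1],[0,0,0,0,0,0,-1],[0,0,0,0,0,0,-1]]]}}

```text
time: 2.98
tool_pos: [0.5314, 0.0048, 0.0752]
tool_rot: [0.0, -0.656, 0.755, -0.0]
contact_force: [0.6, 1.0, 0.7]
gripper_width: -0.0
```

Run:
```python
from h import *
for n in('side','top'):
    f=grab_frame(n);save(f,n+'1.png')
s=state();print(s['gripper_width'],s['tool_pos'],s['time'])
f=grab_frame('side');cv2.imwrite('pics/s1c.png',cv2.resize(cv2.cvtColor(f['frame'][180:310,180:400],cv2.COLOR_RGB2BGR),None,fx=3,fy=3))
```

```text
0.004804687059276626 [0.53122673 0.00477438 0.07492371] 3.0833
```

View pics/s1c.png

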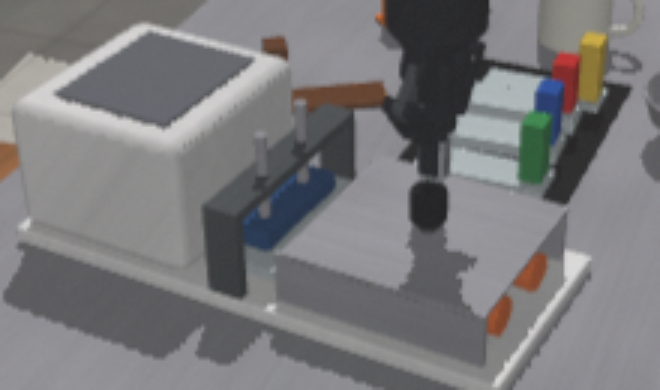

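View pics/top1.png

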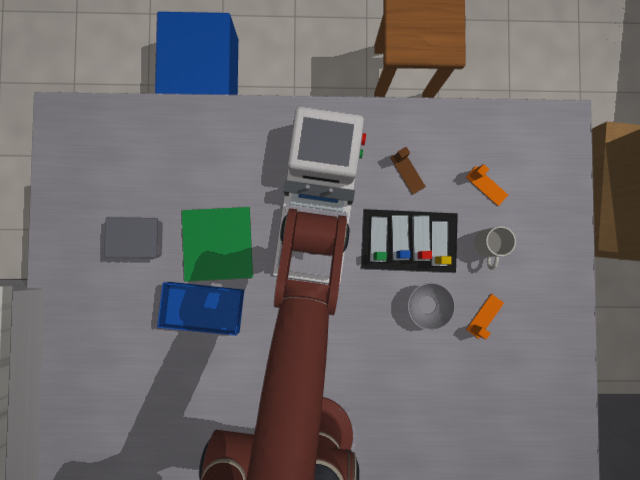

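Run:
```python
from h import *
f=grab_frame('side');H,S,V=masks(f);W=cloud(f)
y=slice(200,300);k=(V<60)
for v in range(228,262,3):
    us=np.where(k[v,300:350])[0]+300
    if len(us): print(v,us[0],us[-1],W[v,us[len(us)//2]].round(3))
m=comp((abs(W[...,2]-.065)<.006)&(W[...,0]>.3)&(abs(W[...,1])<.2),300);[print(rect(W[i])) for i in m]
print(state()['joint_pos'])
```

```text
228 317 325 [0.535 0.018 0.145]
231 314 325 [0.537 0.021 0.138]
234 320 325 [0.53  0.019 0.131]
237 321 325 [0.529 0.022 0.125]
240 322 322 [ 0.538 -0.     0.101]
243 318 328 [0.533 0.01  0.1  ]
246 317 328 [0.528 0.023 0.101]
249 317 328 [0.527 0.024 0.093]
252 317 328 [0.529 0.02  0.082]
255 319 326 [0.526 0.027 0.078]
(array([534.3,  11.8]), array([171.2, 179.5]), 83.4, np.float64(62.8))
[-1.31110362e-01 -6.52245706e-02  1.93797365e+00  1.88792579e-05
  1.26897905e+00  1.57936109e+00]
```

Run:
```python
from h import *
f=grab_frame('side');cv2.imwrite('pics/s2c.png',cv2.resize(cv2.cvtColor(f['frame'][170:270,290:370],cv2.COLOR_RGB2BGR),None,fx=6,fy=6,interpolation=0)*2)
W=cloud(f)
for v in range(200,262,3): print(v,[tuple((W[v,u]*1000).round().astype(int)) for u in (315,318,321,324,327,330)])
```

```text
200 [(np.int64(542), np.int64(42), np.int64(227)), (np.int64(534), np.int64(44), np.int64(229)), (np.int64(528), np.int64(43), np.int64(230)), (np.int64(524), np.int64(35), np.int64(227)), (np.int64(522), np.int64(21), np.int64(220)), (np.int64(520), np.int64(5), np.int64(213))]
203 [(np.int64(542), np.int64(42), np.int64(219)), (np.int64(535), np.int64(43), np.int64(221)), (np.int64(527), np.int64(45), np.int64(224)), (np.int64(524), np.int64(35), np.int64(219)), (np.int64(519), np.int64(27), np.int64(216)), (np.int64(514), np.int64(22), np.int64(215))]
206 [(np.int64(539), np.int64(49), np.int64(216)), (np.int64(534), np.int64(45), np.int64(215)), (np.int64(526), np.int64(48), np.int64(218)), (np.int64(524), np.int64(34), np.int64(212)), (np.int64(520), np.int64(26), np.int64(208)), (np.int64(514), np.int64(22), np.int64(208))]
209 [(np.int64(538), np.int64(52), np.int64(211)), (np.int64(533), np.int64(47), np.int64(209)), (np.int64(528), np.int64(42), np.int64(208)), (np.int64(524), np.int64(32), np.int64(203)), (np.int64(520), np.int64(24), np.int64(200)), (np.int64(515), np.int6
[... 4232 characters left out ...]
nt64(-9223372036854775808), np.int64(-9223372036854775808), np.int64(-9223372036854775808))]
257 [(np.int64(549), np.int64(20), np.int64(63)), (np.int64(541), np.int64(18), np.int64(64)), (np.int64(535), np.int64(17), np.int64(64)), (np.int64(528), np.int64(13), np.int64(64)), (np.int64(522), np.int64(9), np.int64(62)), (np.int64(515), np.int64(7), np.int64(62))]
260 [(np.int64(544), np.int64(32), np.int64(63)), (np.int64(537), np.int64(32), np.int64(65)), (np.int64(531), np.int64(25), np.int64(62)), (np.int64(525), np.int64(23), np.int64(62)), (np.int64(518), np.int64(23), np.int64(64)), (np.int64(511), np.int64(19), np.int64(63))]<stdin>:4: RuntimeWarning: invalid value encountered in cast
```

View pics/s2c.png

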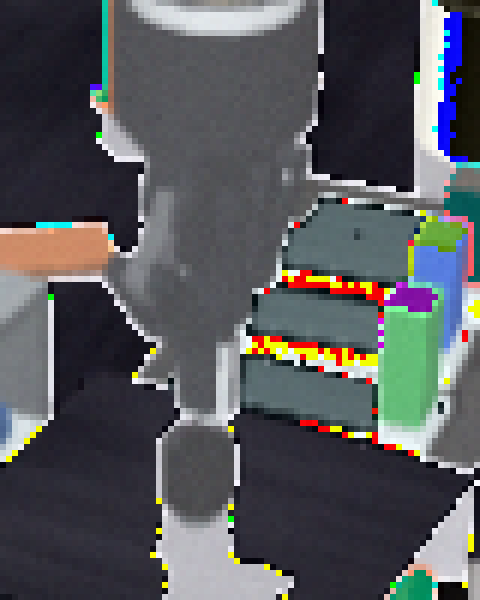

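Emit:
{"fn": "carry_out", "kwargs": {"moves": [[[0,0,0,0,0,-0.5,-1],[0,0,0,0,0,-0.5,-1],[0,0,0,0,0,-0.5,-1],[0,0,0,0,0,-0.5,-1],[0,0,0,0,0,0,-1]]]}}

```text
time: 3.65
tool_pos: [0.5342, 0.0044, 0.16]
tool_rot: [0.003, -0.656, 0.755, -0.003]
contact_force: [1.1, 0.0, 1.7]
gripper_width: -0.001
```

Run:
```python
from h import *
f=grab_frame('side');cv2.imwrite('pics/s3c.png',cv2.resize(cv2.cvtColor(f['frame'][130:310,250:410],cv2.COLOR_RGB2BGR),None,fx=3,fy=3,interpolation=0)*2)
W=cloud(f);p,_=pose();print(p,state()['gripper_width'])
m=(np.linalg.norm(W[...,:2]-p[:2],axis=2)<.03)&(W[...,2]>.105)
print(np.nanpercentile(W[m][:,2],[0,1,5]))
```

```text
[0.53307193 0.00455713 0.15761568] 0.0024716330030050615
[0.19554004 0.19712374 0.20567805]
```

View pics/s3c.png

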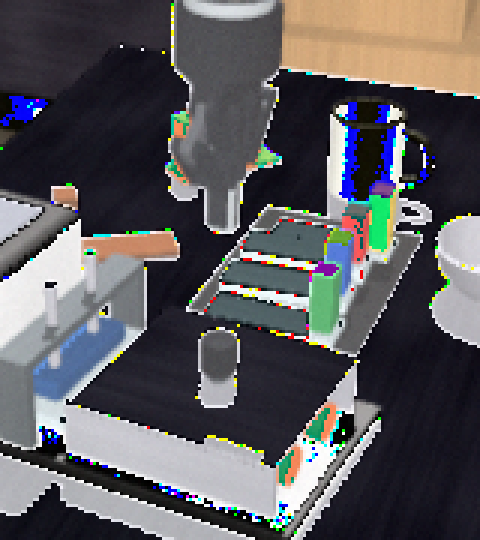

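Run:
```python
from h import *
f=grab_frame('side')
g=np.clip(f['frame'][110:230,270:370].astype(float)*2.5,0,255).astype(np.uint8)
cv2.imwrite('pics/s4c.png',cv2.resize(cv2.cvtColor(g,cv2.COLOR_RGB2BGR),None,fx=5,fy=5))
W=cloud(f)
for v in range(150,212,4): print(v,[tuple((np.nan_to_num(W[v,u])*1000).round().astype(int).tolist()) for u in range(304,346,4)])
```

```text
150 [(875, -761, -2), (563, 28, 332), (550, 38, 337), (0, 0, 0), (532, 41, 341), (523, 44, 343), (516, 39, 342), (509, 35, 342), (502, 30, 341), (498, 17, 337), (813, -1123, -125)]
154 [(860, -722, -2), (846, -730, -2), (550, 38, 328), (539, 45, 333), (531, 43, 333), (524, 41, 334), (516, 38, 334), (509, 34, 333), (502, 29, 332), (497, 17, 329), (715, -782, -2)]
158 [(845, -684, -1), (832, -692, -2), (819, -700, -3), (541, 39, 321), (532, 43, 324), (522, 44, 326), (515, 41, 326), (508, 36, 325), (502, 28, 323), (717, -735, -1), (702, -737, 0)]
162 [(832, -650, -2), (817, -653, -1), (806, -665, -4), (540, 42, 314), (532, 40, 315), (526, 34, 313), (522, 19, 308), (520, -3, 300), (511, -3, 301), (514, -42, 285), (694, -709, -4)]
166 [(818, -613, -1), (806, -622, -3), (790, -622, 0), (541, 41, 305), (530, 45, 308), (526, 33, 304), (520, 23, 301), (518, 2, 292), (511, -3, 292), (513, -41, 276), (683, -675, -5)]
170 [(807, -584, -3), (740, -447, 64), (725, -442, 68), (539, 46, 298), (529, 50, 302), (525, 35, 296), (519, 28, 294), (519, 0, 283), (519, -32, 269), (687, -637, -6), (671, -633,
[... 1147 characters left out ...]
(703, -384, -2), (691, -387, -1), (539, 18, 221), (529, 20, 223), (522, 14, 222), (642, -404, 0), (630, -410, -1), (619, -415, -1), (607, -422, -3)]
202 [(717, -348, -1), (705, -352, -1), (693, -357, -1), (681, -360, -1), (538, 19, 211), (529, 19, 213), (522, 12, 211), (634, -380, -2), (622, -385, -2), (608, -382, 2), (595, -382, 5)]
206 [(707, -323, -1), (695, -325, 0), (0, 0, 0), (671, -332, 1), (538, 19, 201), (528, 20, 204), (523, 9, 199), (626, -355, -2), (611, -347, 5), (602, -360, 0), (586, -351, 8)]
210 [(693, -285, 7), (685, -299, 1), (675, -307, -1), (663, -310, 0), (653, -319, -3), (640, -320, -1), (628, -320, 1), (605, -290, 21), (594, -293, 22), (584, -301, 19), (574, -309, 17)]
```

View pics/s4c.png

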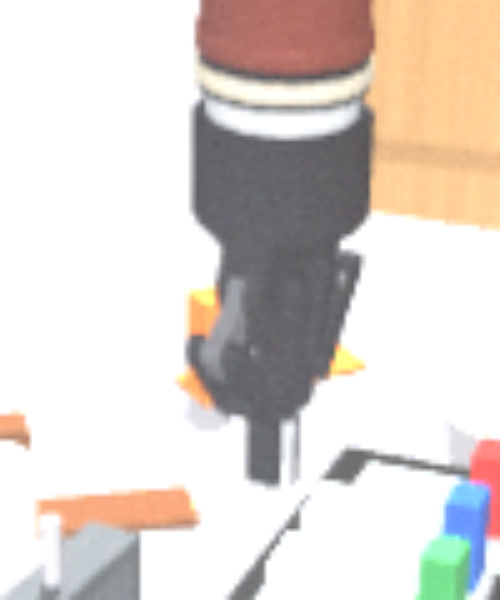

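Emit:
{"fn": "carry_out", "kwargs": {"moves": [[[0,0,0,-0.12,0,0.5,1],[0,0,0,0,0,0.5,1],[0,0,0,0,0,0.5,1],[0,0,0,0,0,0.5,1],[0,0,0,0,0,0.5,1],[0,0,0,0,0,0.2,1],[0,0,0,0,0,0,1],[0,0,0,0,0,0,1]]]}}

```text
time: 4.42
tool_pos: [0.5311, 0.0096, 0.0459]
tool_rot: [-0.001, -0.656, 0.755, 0.001]
contact_force: [-0.1, -1.4, 0.9]
gripper_width: 0.998
```

```bash
cat >> h.py <<'E'
def view(cam,name,u0,u1,v0,v1,k,b=2.0):
    f=grab_frame(cam);g=np.clip(f['frame'][v0:v1,u0:u1].astype(float)*b,0,255).astype(np.uint8)
    cv2.imwrite('pics/'+name,cv2.resize(cv2.cvtColor(g,cv2.COLOR_RGB2BGR),None,fx=k,fy=k));return f
E
python3 - <<'E'
from h import *
f=view('side','s5c.png',270,370,160,280,5)
p,_=pose();print(p,state()['contact_force'])
W=cloud(f)
for v in range(210,262,4): print(v,[tuple((np.nan_to_num(W[v,u])*1000).round().astype(int).tolist()) for u in range(304,346,4)])
E
```

```text
[0.53221302 0.00948424 0.04728345] [ 0.43345611 -0.13710772  0.73093961]
210 [(694, -288, 5), (689, -309, -5), (676, -309, -3), (537, 49, 207), (528, 48, 208), (524, 32, 201), (522, 11, 190), (515, 4, 188), (595, -295, 21), (511, -46, 163), (573, -305, 19)]
214 [(684, -261, 7), (675, -271, 4), (546, 48, 195), (538, 46, 195), (528, 49, 199), (524, 31, 190), (517, 25, 188), (514, 5, 179), (511, -15, 169), (511, -49, 151), (565, -279, 21)]
218 [(680, -250, 0), (546, 74, 199), (538, 70, 198), (533, 58, 193), (527, 49, 189), (523, 34, 182), (514, 33, 183), (521, -17, 155), (512, -19, 156), (576, -275, 8), (563, -273, 11)]
222 [(671, -228, 0), (544, 78, 191), (535, 80, 194), (526, 78, 195), (529, 45, 177), (521, 40, 175), (520, 14, 161), (525, -33, 135), (514, -30, 139), (565, -239, 16), (553, -241, 17)]
226 [(664, -209, -2), (544, 80, 182), (535, 79, 184), (529, 71, 181), (532, 36, 161), (518, 48, 170), (536, -35, 121), (525, -33, 124), (514, -30, 128), (558, -217, 15), (547, -221, 16)]
230 [(553, 79, 170), (544, 79, 172), (533, 84, 177), (528, 73, 172), (526, 52, 161), (519, 45, 158), (5
[... 619 characters left out ...]
 64)]
246 [(589, -15, 64), (581, -19, 63), (539, 66, 124), (532, 60, 122), (534, 26, 101), (525, 24, 102), (518, 15, 98), (526, -42, 62), (516, -44, 63), (506, -43, 65), (498, -51, 63)]
250 [(583, 2, 64), (575, -4, 62), (539, 66, 114), (531, 62, 113), (535, 24, 88), (525, 23, 90), (520, 9, 83), (520, -22, 64), (510, -24, 65), (502, -30, 63), (493, -33, 63)]
254 [(578, 16, 62), (569, 11, 61), (540, 65, 102), (531, 63, 103), (533, 28, 81), (525, 23, 79), (524, -4, 63), (514, -4, 65), (505, -9, 64), (497, -13, 63), (488, -18, 62)]
258 [(571, 34, 64), (563, 29, 63), (554, 26, 63), (545, 22, 63), (537, 18, 62), (528, 14, 61), (518, 13, 63), (510, 8, 62), (500, 9, 65), (492, 2, 62), (483, -1, 63)]
```

View pics/s5c.png

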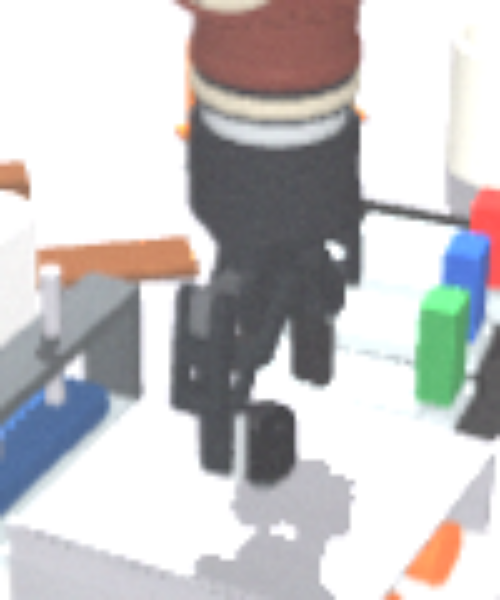

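Emit:
{"fn": "carry_out", "kwargs": {"moves": [[[0,0,0,0,0,0.3,1],[0,0,0,0,0,0,-1],[0,0,0,0,0,0,-1],[0,0,0,0,0,0,-1],[0,0,0,0,0,0,-1],[0,0,0,0,0,0,-1],[0,0,0,0,0,0,-1],[0,0,0,0,0,0,-1]]]}}

```text
time: 5.13
tool_pos: [0.5325, 0.0094, 0.0357]
tool_rot: [0.0, -0.656, 0.755, -0.001]
contact_force: [0.1, 0.2, 3.6]
gripper_width: 0.338
```

Emit:
{"fn": "carry_out", "kwargs": {"moves": [[[0,0,0,0,0,-0.2,-1],[0,0,0,0,0,-0.4,-1],[0,0,0,0,0,-0.6,-1],[0,0,0,0,0,-0.6,-1],[0,0,0,0,0,-0.4,-1],[0,0,0,0,0,-0.3,-1],[0,0,0,0,0,0,-1],[0,0,0,0,0,0,-1]]]}}

```text
time: 5.8
tool_pos: [0.5317, 0.0095, 0.1347]
tool_rot: [-0.0, -0.656, 0.755, 0.0]
contact_force: [0.3, 0.1, -3.7]
gripper_width: 0.331
```

Run:
```python
from h import *
f=view('side','s6c.png',160,400,110,320,3,1.5)
print(state()['gripper_width'],state()['contact_force'])
plan([.5264,.2758,pose()[0][2]],-87,g=-1,n=12)
```

```text
0.3336489193524436 [-0.71479771  0.00940353 -3.34078211]
at [0.531  0.0096 0.1335] yaw -98.0 n 12
[[0.0,0.0,-0.18,-0.55,0.09,0.0,-1.0],[0.0,0.0,-0.18,-0.55,0.08,0.0,-1.0],[0.0,0.0,-0.18,-0.55,0.07,0.0,-1.0],[0.0,0.0,-0.18,-0.55,0.06,0.0,-1.0],[0.0,0.0,-0.18,-0.55,0.05,0.0,-1.0],[0.0,0.0,-0.18,-0.55,0.04,0.0,-1.0],[0.0,0.0,-0.18,-0.55,0.03,0.0,-1.0],[0.0,0.0,-0.18,-0.55,0.02,0.0,-1.0]]
[[0.0,0.0,-0.18,-0.55,0.02,0.0,-1.0],[0.0,0.0,-0.18,-0.55,0.01,0.0,-1.0],[0.0,0.0,-0.18,-0.55,0.0,0.0,-1.0],[0.0,0.0,-0.18,-0.55,-0.01,0.0,-1.0]]
```

View pics/s6c.png

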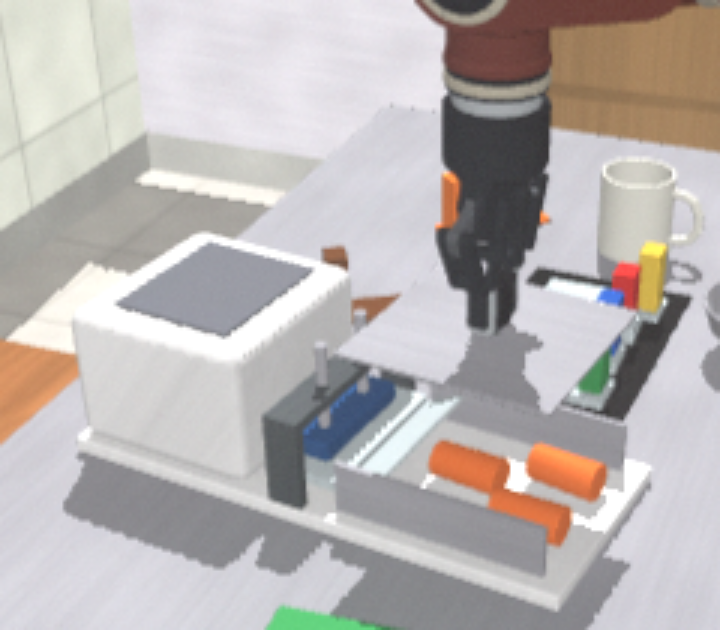

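The lid is held level, and three carrot chunks are visible in the chamber. I carry the lid to the board.

Emit:
{"fn": "carry_out", "kwargs": {"moves": [[[0,0,-0.18,-0.3,0.08,0,-1],[0,0,-0.18,-0.5,0.08,0,-1],[0,0,-0.18,-0.55,0.07,0,-1],[0,0,-0.18,-0.55,0.06,0,-1],[0,0,-0.18,-0.55,0.05,0,-1],[0,0,-0.18,-0.55,0.04,0,-1],[0,0,-0.18,-0.55,0.03,0,-1],[0,0,-0.18,-0.55,0.02,0,-1]]]}}

```text
time: 6.52
tool_pos: [0.5264, 0.1762, 0.1328]
tool_rot: [-0.001, -0.703, 0.712, 0.001]
contact_force: [1.3, 0.4, -3.4]
gripper_width: 0.335
```

Emit:
{"fn": "carry_out", "kwargs": {"moves": [[[0,0,-0.18,-0.55,0.02,0,-1],[0,0,-0.18,-0.55,0,0,-1],[0,0,-0.18,-0.55,0,0,-1],[0,0,-0.18,-0.55,0,0,-1],[0,0,0,-0.3,0,0,-1],[0,0,0,0,0,0,-1],[0,0,0,0,0,0,-1]]]}}

```text
time: 7.1
tool_pos: [0.5249, 0.2747, 0.1335]
tool_rot: [0.001, 0.725, -0.689, -0.0]
contact_force: [-0.3, -0.4, -2.9]
gripper_width: 0.332
```

Run:
```python
from h import *
# lid drop: knob grip at reported .0357 with lid at .054 -> on board lid at .008 => rep -.0103
plan([.5264,.2758,-.008],-87,g=-1,n=8)
```

```text
at [0.5249 0.2747 0.1335] yaw -87.1 n 8
[[0.0,0.0,0.0,0.0,-0.01,0.44,-1.0],[0.0,0.0,0.0,0.0,-0.01,0.44,-1.0],[0.0,0.0,0.0,0.0,-0.01,0.44,-1.0],[0.0,0.0,0.0,0.0,-0.01,0.44,-1.0],[0.0,0.0,0.0,0.0,-0.01,0.44,-1.0],[0.0,0.0,0.0,0.0,-0.01,0.44,-1.0],[0.0,0.0,0.0,0.0,-0.01,0.44,-1.0],[0.0,0.0,0.0,0.0,-0.01,0.44,-1.0]]
```

Emit:
{"fn": "carry_out", "kwargs": {"moves": [[[0,0,0,0,0,0.5,-1],[0,0,0,0,0,0.7,-1],[0,0,0,0,0,0.7,-1],[0,0,0,0,0,0.7,-1],[0,0,0,0,0,0.4,-1],[0,0,0,0,0,0.3,-1],[0,0,0,0,0,0.1,-1],[0,0,0,0,0,0,-1]]]}}

```text
time: 7.77
tool_pos: [0.5253, 0.2737, -0.0021]
tool_rot: [0.001, 0.724, -0.69, -0.0]
contact_force: [-0.0, -0.2, -2.8]
gripper_width: 0.334
```

Emit:
{"fn": "carry_out", "kwargs": {"moves": [[[0,0,0,0,0,0.1,-1],[0,0,0,0,0,0.04,-1],[0,0,0,0,0,0,-1],[0,0,0,0,0,0,-1]]]}}

```text
time: 8.1
tool_pos: [0.5265, 0.2748, -0.0057]
tool_rot: [-0.001, 0.724, -0.69, 0.0]
contact_force: [-0.8, -0.3, -3.3]
gripper_width: 0.333
```

Emit:
{"fn": "carry_out", "kwargs": {"moves": [[[0,0,0,0,0,0.06,-1],[0,0,0,0,0,0.05,-1],[0,0,0,0,0,0,-1],[0,0,0,0,0,0,-1]]]}}

```text
time: 8.43
tool_pos: [0.5264, 0.2748, -0.0103]
tool_rot: [-0.001, 0.724, -0.69, 0.0]
contact_force: [-0.3, -0.0, 0.9]
gripper_width: 0.333
```

Emit:
{"fn": "carry_out", "kwargs": {"moves": [[[0,0,0,0,0,0,1],[0,0,0,0,0,0,1],[0,0,0,0,0,0,1],[0,0,0,0,0,0,1],[0,0,0,0,0,-0.4,1],[0,0,0,0,0,-0.8,1],[0,0,0,0,0,-0.9,1],[0,0,0,0,0,-0.9,1]]]}}

```text
time: 9.1
tool_pos: [0.525, 0.2742, 0.1094]
tool_rot: [0.001, 0.724, -0.69, -0.0]
contact_force: [1.2, 0.7, 1.1]
gripper_width: 0.999
```

Emit:
{"fn": "carry_out", "kwargs": {"moves": [[[0,0,0,0,0,-0.6,1],[0,0,0,0,0,0,1]]]}}

```text
time: 9.27
tool_pos: [0.5301, 0.2762, 0.1409]
tool_rot: [-0.006, 0.724, -0.69, 0.003]
contact_force: [1.0, 0.7, 0.7]
gripper_width: 1.003
```

Run:
```python
from h import *
f=grab_frame('top');save(f,'top7.png');H,S,V=masks(f);W=cloud(f);z=W[...,2]
on=(np.abs(W[...,0]-.5)<.35)&(np.abs(W[...,1])<.6)
print('board/lid');[print(rect(W[m])) for m in comp(on&(W[...,1]>.1)&(W[...,1]<.4)&(W[...,0]>.42)&(z>.012)&(z<.03),300)]
print('orange');[print(rect(W[m])) for m in comp(on&(abs(W[...,1])<.12)&(H>3)&(H<18)&(S>150)&(z>.02),20)]
f=view('side','s7c.png',160,400,180,390,3,1.5)
H,S,V=masks(f);W=cloud(f);z=W[...,2]
on=(np.abs(W[...,0]-.5)<.35)&(np.abs(W[...,1])<.12)
print('orange side');[print(rect(W[m])) for m in comp(on&(H>3)&(H<18)&(S>150)&(z>.01),20)]
print('wall top');
```

```text
board/lid
(array([528.3, 253.3]), array([182.6, 129.2]), 5.4, np.float64(18.3))
orange
(array([548.8,   6.1]), array([29.3, 58.2]), 80.8, np.float64(44.3))
(array([484.3,  50. ]), array([29.6, 58. ]), 80.1, np.float64(43.7))
(array([473.8, -15.2]), array([29.3, 57.3]), 76.2, np.float64(44.0))
orange side
(array([527.7,  22.2]), array([ 47.8, 172.6]), 56.6, np.float64(40.8))
(array([474.7,  -8.4]), array([31.4, 60.2]), 80.7, np.float64(39.2))
wall top
```

View pics/s7c.png

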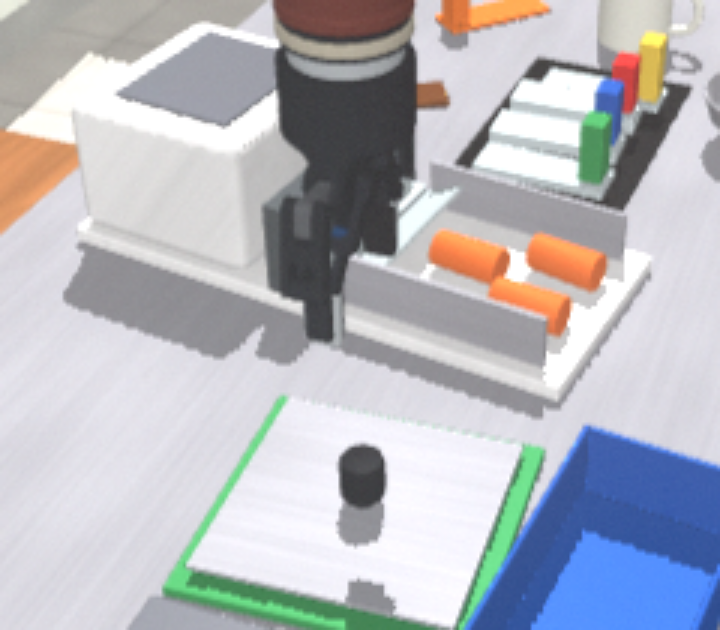

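View pics/top7.png

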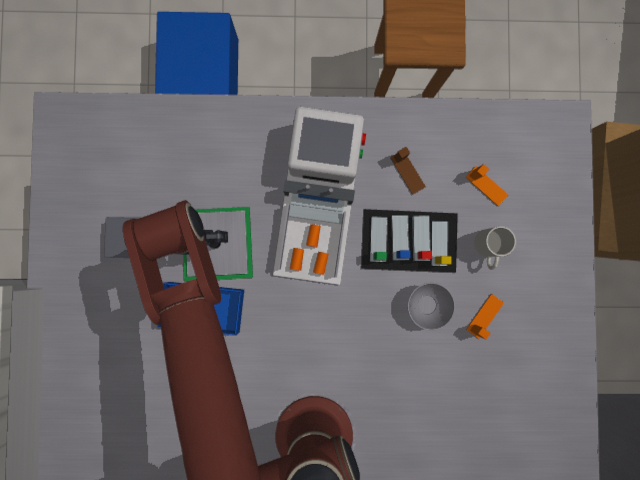

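Run:
```python
from h import *
plan([.4843,.050,.06],-99.5,g=0.05,n=8)
```

```text
at [0.5268 0.2749 0.1346] yaw -87.2 n 8
[[0.0,0.0,0.31,0.7,0.17,0.23,0.05],[0.0,0.0,0.31,0.7,0.15,0.23,0.05],[0.0,0.0,0.31,0.7,0.13,0.23,0.05],[0.0,0.0,0.31,0.71,0.11,0.23,0.05],[0.0,0.0,0.31,0.71,0.09,0.23,0.05],[0.0,0.0,0.31,0.71,0.07,0.23,0.05],[0.0,0.0,0.31,0.71,0.05,0.23,0.05],[0.0,0.0,0.31,0.71,0.03,0.23,0.05]]
```

Emit:
{"fn": "carry_out", "kwargs": {"moves": [[[0,0,0.31,0.7,0.17,0.1,0.05],[0,0,0.31,0.7,0.15,0.1,0.05],[0,0,0.31,0.7,0.13,0.23,0.05],[0,0,0.31,0.7,0.11,0.23,0.05],[0,0,0.31,0.7,0.09,0.23,0.05],[0,0,0.31,0.7,0.07,0.23,0.05],[0,0,0.31,0.7,0.05,0.23,0.05],[0,0,0.31,0.74,0.03,0.23,0.05]]]}}

```text
time: 10.03
tool_pos: [0.4812, 0.0492, 0.0668]
tool_rot: [-0.001, -0.645, 0.764, 0.001]
contact_force: [0.5, -0.0, 0.6]
gripper_width: 0.523
```

Emit:
{"fn": "carry_out", "kwargs": {"moves": [[[0,0,0,0,0,0,0.05],[0,0,0,0,0,0,0.05]]]}}

```text
time: 10.2
tool_pos: [0.4812, 0.0494, 0.067]
tool_rot: [-0.002, -0.644, 0.765, 0.002]
contact_force: [0.1, 1.3, -0.5]
gripper_width: 0.524
```

Run:
```python
from h import *
print(state()['gripper_width']);view('side','s8.png',230,400,180,320,4)
plan([.4843,.050,-.02],-99.5,g=0.05,n=4)
```

```text
0.5238079728029239
at [0.4822 0.0502 0.068 ] yaw -99.7 n 4
[[0.01,0.0,-0.01,0.0,-0.02,0.55,0.05],[0.01,0.0,-0.01,0.0,-0.01,0.55,0.05],[0.01,0.0,-0.01,0.0,-0.01,0.55,0.05],[0.01,0.0,-0.01,0.0,-0.01,0.55,0.05]]
```

View pics/s8.png

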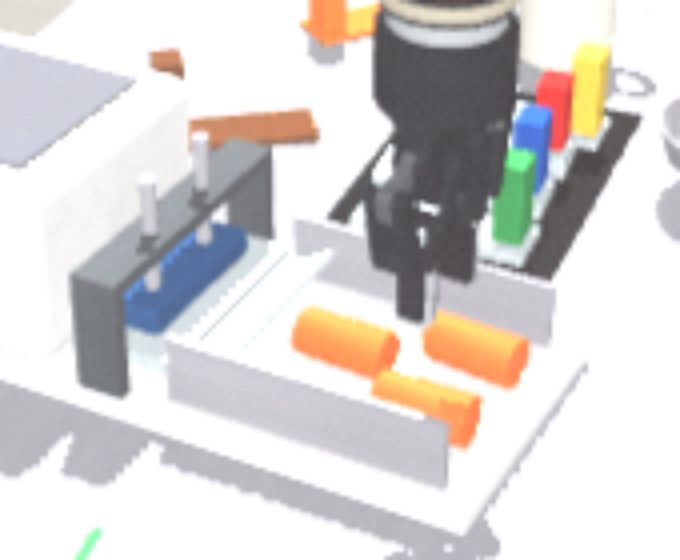

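Emit:
{"fn": "carry_out", "kwargs": {"moves": [[[0,0,0,0,-0.05,0.6,0.05],[0,0,0,0,0,0.7,0.05],[0,0,0,0,0,0.5,0.05],[0,0,0,0,0,0.2,0.05],[0,0,0,0,0,0.1,0.05],[0,0,0,0,0,0,0.05]]]}}

```text
time: 10.75
tool_pos: [0.4851, 0.0506, -0.0148]
tool_rot: [-0.0, -0.646, 0.763, 0.0]
contact_force: [-0.4, -0.4, 0.4]
gripper_width: 0.525
```

Emit:
{"fn": "carry_out", "kwargs": {"moves": [[[0,0,0,0,0,0,-1],[0,0,0,0,0,0,-1],[0,0,0,0,0,0,-1],[0,0,0,0,0,0,-1],[0,0,0,0,0,-0.3,-1],[0,0,0,0,0,-0.7,-1],[0,0,0,0,0,-0.9,-1],[0,0,0,0,0,-0.9,-1]]]}}

```text
time: 11.42
tool_pos: [0.4841, 0.0498, 0.0987]
tool_rot: [-0.001, -0.645, 0.764, 0.001]
contact_force: [1.0, -0.7, -1.5]
gripper_width: 0.339
```

Run:
```python
from h import *
print(state()['gripper_width'])
plan([.356,.367,.09],-96,g=-1,n=11)
```

```text
0.3387799556939561
at [0.4841 0.0498 0.0987] yaw -99.6 n 11
[[0.0,0.0,-0.07,-0.66,0.41,0.02,-1.0],[0.0,0.0,-0.07,-0.66,0.4,0.02,-1.0],[0.0,0.0,-0.07,-0.67,0.4,0.02,-1.0],[0.0,0.0,-0.07,-0.67,0.4,0.02,-1.0],[0.0,0.0,-0.07,-0.67,0.39,0.02,-1.0],[0.0,0.0,-0.07,-0.67,0.39,0.02,-1.0],[0.0,0.0,-0.07,-0.68,0.38,0.02,-1.0],[0.0,0.0,-0.07,-0.68,0.38,0.02,-1.0]]
[[0.0,0.0,-0.07,-0.68,0.38,0.02,-1.0],[0.0,0.0,-0.07,-0.68,0.37,0.02,-1.0],[0.0,0.0,-0.07,-0.68,0.37,0.02,-1.0]]
```

Emit:
{"fn": "carry_out", "kwargs": {"moves": [[[0,0,-0.07,-0.66,0.4,0,-1],[0,0,-0.07,-0.66,0.4,0,-1],[0,0,-0.07,-0.67,0.4,0,-1],[0,0,-0.07,-0.67,0.4,0,-1],[0,0,-0.07,-0.67,0.39,0,-1],[0,0,-0.07,-0.67,0.39,0,-1],[0,0,-0.07,-0.68,0.38,0,-1],[0,0,-0.07,-0.68,0.38,0,-1]]]}}

```text
time: 12.08
tool_pos: [0.3915, 0.2815, 0.0986]
tool_rot: [0.0, -0.664, 0.748, -0.0]
contact_force: [0.5, 0.1, -0.7]
gripper_width: 0.332
```

Emit:
{"fn": "carry_out", "kwargs": {"moves": [[[0,0,-0.07,-0.68,0.38,0,-1],[0,0,-0.07,-0.68,0.37,0,-1],[0,0,-0.07,-0.68,0.37,0,-1],[0,0,0,0,0,0,-1],[0,0,0,0,0,0,-1],[0,0,0,0,0,0,-1]]]}}

```text
time: 12.58
tool_pos: [0.357, 0.3661, 0.0981]
tool_rot: [-0.0, -0.671, 0.742, -0.0]
contact_force: [-0.0, 0.3, -0.8]
gripper_width: 0.341
```

Run:
```python
from h import *
plan([.356,.367,-.02],-96,g=-1,n=6)
```

```text
at [0.357  0.3661 0.0981] yaw -95.7 n 6
[[0.0,0.0,0.01,0.0,0.0,0.49,-1.0],[0.0,0.0,0.01,0.0,0.0,0.49,-1.0],[0.0,0.0,0.01,0.0,0.0,0.49,-1.0],[0.0,0.0,0.01,0.0,0.0,0.49,-1.0],[0.0,0.0,0.01,0.0,0.0,0.49,-1.0],[0.0,0.0,0.01,0.0,0.0,0.49,-1.0]]
```

Emit:
{"fn": "carry_out", "kwargs": {"moves": [[[0,0,0,0,0,0.7,-1],[0,0,0,0,0,0.8,-1],[0,0,0,0,0,0.8,-1],[0,0,0,0,0,0.5,-1],[0,0,0,0,0,0.2,-1],[0,0,0,0,0,0,-1],[0,0,0,0,0,0,0],[0,0,0,0,0,0,0]]]}}

```text
time: 13.25
tool_pos: [0.3575, 0.3632, -0.0217]
tool_rot: [-0.002, -0.671, 0.742, -0.002]
contact_force: [-1.8, -12.8, 6.1]
gripper_width: 0.498
```

Emit:
{"fn": "carry_out", "kwargs": {"moves": [[[0,0,0,0,0,0,0.05],[0,0,0,0,0,-0.6,0.05],[0,0,0,0,0,-0.9,0.05],[0,0,0,0,0,-0.9,0.05],[0,0,0,0,0,-0.5,0.05],[0,0,0,0,0,0,0.05]]]}}

```text
time: 13.75
tool_pos: [0.3615, 0.3689, 0.1016]
tool_rot: [0.007, -0.67, 0.742, -0.001]
contact_force: [-0.2, 1.0, 1.1]
gripper_width: 0.521
```

Run:
```python
from h import *
f=grab_frame('side');save(f,'s9.png')
plan([.4738,-.0152,.08],-102,g=0.05,n=12)
```

```text
at [0.36   0.3678 0.0986] yaw -95.8 n 12
[[-0.01,0.01,0.1,0.77,-0.32,0.04,0.05],[-0.01,0.01,0.1,0.77,-0.32,0.04,0.05],[-0.01,0.01,0.1,0.76,-0.33,0.04,0.05],[-0.01,0.01,0.1,0.76,-0.34,0.04,0.05],[-0.01,0.01,0.1,0.76,-0.34,0.04,0.05],[-0.01,0.01,0.1,0.75,-0.35,0.04,0.05],[-0.01,0.01,0.1,0.75,-0.36,0.04,0.05],[-0.01,0.01,0.1,0.75,-0.36,0.04,0.05]]
[[-0.01,0.01,0.1,0.75,-0.37,0.04,0.05],[-0.01,0.01,0.1,0.74,-0.38,0.04,0.05],[-0.01,0.01,0.1,0.74,-0.38,0.04,0.05],[-0.01,0.01,0.1,0.73,-0.39,0.04,0.05]]
```

View pics/s9.png

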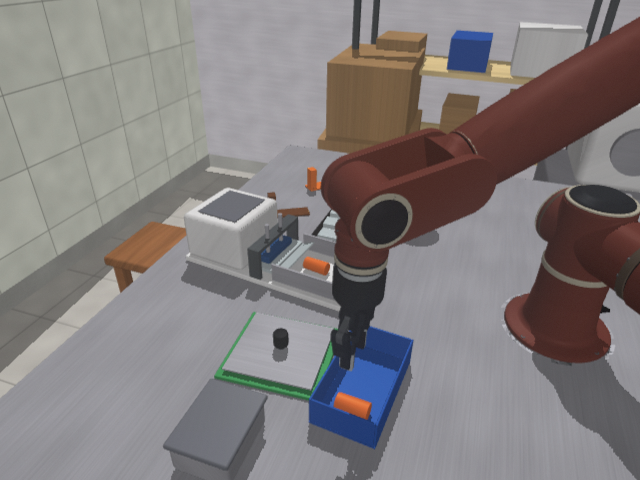

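Emit:
{"fn": "carry_out", "kwargs": {"moves": [[[0,0,0.1,0.77,-0.32,0,0.05],[0,0,0.1,0.77,-0.32,0,0.05],[0,0,0.1,0.76,-0.33,0,0.05],[0,0,0.1,0.76,-0.34,0,0.05],[0,0,0.1,0.76,-0.34,0,0.05],[0,0,0.1,0.75,-0.35,0.05,0.05],[0,0,0.1,0.75,-0.36,0.05,0.05],[0,0,0.1,0.75,-0.36,0.05,0.05]]]}}

```text
time: 14.47
tool_pos: [0.4327, 0.1094, 0.0867]
tool_rot: [-0.0, -0.644, 0.765, 0.0]
contact_force: [0.2, 0.8, 0.2]
gripper_width: 0.525
```

Emit:
{"fn": "carry_out", "kwargs": {"moves": [[[0,0,0.1,0.75,-0.37,0.1,0.05],[0,0,0.1,0.74,-0.38,0.1,0.05],[0,0,0.1,0.74,-0.38,0.1,0.05],[0,0,0.1,0.73,-0.39,0,0.05],[0,0,0,0,0,0,0.05],[0,0,0,0,0,0,0.05],[0,0,0,0,0,0,0.05]]]}}

```text
time: 15.05
tool_pos: [0.4705, -0.016, 0.0748]
tool_rot: [-0.0, -0.631, 0.776, 0.001]
contact_force: [0.0, -0.1, -0.5]
gripper_width: 0.525
```

Run:
```python
from h import *
plan([.4738,-.0152,-.018],-102,g=0.05,n=4)
f=grab_frame('side');H,S,V=masks(f);W=cloud(f);z=W[...,2]
on=(np.abs(W[...,0]-.5)<.35)&(np.abs(W[...,1])<.12)
print('orange side');[print(rect(W[m])) for m in comp(on&(H>3)&(H<18)&(S>150)&(z>.042),10)]
```

```text
at [ 0.4705 -0.016   0.0748] yaw -101.8 n 4
[[0.01,0.0,0.01,-0.01,-0.02,0.58,0.05],[0.01,0.0,0.01,-0.01,-0.02,0.58,0.05],[0.01,0.0,0.01,-0.01,-0.02,0.58,0.05],[0.01,0.0,0.01,-0.01,-0.02,0.58,0.05]]
orange side
(array([550.2,   9.8]), array([19.5, 58.6]), 82.4, np.float64(44.1))
(array([474.8,  -8.7]), array([21.9, 59.5]), 81.2, np.float64(44.2))
```

Emit:
{"fn": "carry_out", "kwargs": {"moves": [[[0,0,0,0,-0.08,0.6,0.05],[0,0,0,0,0,0.7,0.05],[0,0,0,0,0,0.6,0.05],[0,0,0,0,0,0.3,0.05],[0,0,0,0,0,0.1,0.05],[0,0,0,0,0,0,0.05]]]}}

```text
time: 15.6
tool_pos: [0.473, -0.0154, -0.0176]
tool_rot: [-0.001, -0.632, 0.775, 0.001]
contact_force: [0.4, 0.9, 0.4]
gripper_width: 0.526
```

Emit:
{"fn": "carry_out", "kwargs": {"moves": [[[0,0,0,0,0,0,-1],[0,0,0,0,0,0,-1],[0,0,0,0,0,0,-1],[0,0,0,0,0,0,-1],[0,0,0,0,0,-0.3,-1],[0,0,0,0,0,-0.7,-1],[0,0,0,0,0,-0.9,-1],[0,0,0,0,0,-0.9,-1]]]}}

```text
time: 16.27
tool_pos: [0.4735, -0.0166, 0.0963]
tool_rot: [-0.001, -0.631, 0.776, 0.001]
contact_force: [1.7, -0.8, 0.0]
gripper_width: 0.34
```

Run:
```python
from h import *
print(state()['gripper_width'])
plan([.350,.308,.09],-96,g=-1,n=11)
```

```text
0.33970064990095
at [ 0.4735 -0.0166  0.0963] yaw -101.8 n 11
[[0.0,0.0,-0.1,-0.67,0.43,0.02,-1.0],[0.0,0.0,-0.1,-0.67,0.42,0.02,-1.0],[0.0,0.0,-0.1,-0.67,0.41,0.02,-1.0],[0.0,0.0,-0.1,-0.68,0.41,0.01,-1.0],[0.0,0.0,-0.1,-0.68,0.4,0.01,-1.0],[0.0,0.0,-0.1,-0.68,0.39,0.01,-1.0],[0.0,0.0,-0.1,-0.69,0.39,0.01,-1.0],[0.0,0.0,-0.1,-0.69,0.38,0.01,-1.0]]
[[0.0,0.0,-0.1,-0.69,0.38,0.01,-1.0],[0.0,0.0,-0.1,-0.7,0.37,0.01,-1.0],[0.0,0.0,-0.1,-0.7,0.36,0.01,-1.0]]
```

Emit:
{"fn": "carry_out", "kwargs": {"moves": [[[0,0,-0.1,-0.67,0.43,0,-1],[0,0,-0.1,-0.67,0.42,0,-1],[0,0,-0.1,-0.67,0.41,0,-1],[0,0,-0.1,-0.68,0.41,0,-1],[0,0,-0.1,-0.68,0.4,0,-1],[0,0,-0.1,-0.68,0.39,0,-1],[0,0,-0.1,-0.69,0.39,0,-1],[0,0,-0.1,-0.69,0.38,0,-1]]]}}

```text
time: 16.93
tool_pos: [0.3844, 0.221, 0.0962]
tool_rot: [0.001, -0.658, 0.753, -0.0]
contact_force: [0.8, -0.1, -0.3]
gripper_width: 0.338
```

Emit:
{"fn": "carry_out", "kwargs": {"moves": [[[0,0,-0.1,-0.69,0.38,0,-1],[0,0,-0.1,-0.7,0.37,0,-1],[0,0,-0.1,-0.7,0.36,0,-1],[0,0,0,0,0,0.5,-1],[0,0,0,0,0,0.8,-1],[0,0,0,0,0,0.8,-1],[0,0,0,0,0,0.6,-1],[0,0,0,0,0,0.2,-1]]]}}

```text
time: 17.6
tool_pos: [0.3485, 0.3064, -0.0241]
tool_rot: [-0.003, -0.668, 0.745, 0.001]
contact_force: [-1.1, -0.6, -0.7]
gripper_width: 0.339
```

Emit:
{"fn": "carry_out", "kwargs": {"moves": [[[0,0,0,0,0,0,-1],[0,0,0,0,0,0,0],[0,0,0,0,0,0,0],[0,0,0,0,0,0,0.05],[0,0,0,0,0,-0.6,0.05],[0,0,0,0,0,-0.9,0.05],[0,0,0,0,0,-0.9,0.05],[0,0,0,0,0,-0.3,0.05]]]}}

```text
time: 18.27
tool_pos: [0.3553, 0.3106, 0.0954]
tool_rot: [0.006, -0.667, 0.745, -0.001]
contact_force: [0.7, 0.4, 1.1]
gripper_width: 0.527
```

Run:
```python
from h import *
f=grab_frame('side');save(f,'s10.png')
plan([.5488,.0061,.08],-99,g=0.05,n=11)
```

```text
at [0.356  0.3111 0.0962] yaw -96.3 n 11
[[-0.01,0.01,0.05,0.64,-0.51,0.04,0.05],[-0.01,0.01,0.05,0.64,-0.51,0.04,0.05],[-0.01,0.01,0.05,0.64,-0.52,0.04,0.05],[-0.01,0.01,0.05,0.63,-0.52,0.04,0.05],[-0.01,0.01,0.05,0.63,-0.52,0.04,0.05],[-0.01,0.01,0.05,0.63,-0.52,0.04,0.05],[-0.01,0.01,0.05,0.63,-0.53,0.04,0.05],[-0.01,0.01,0.05,0.63,-0.53,0.04,0.05]]
[[-0.01,0.01,0.05,0.62,-0.53,0.04,0.05],[-0.01,0.01,0.05,0.62,-0.54,0.04,0.05],[-0.01,0.01,0.05,0.62,-0.54,0.04,0.05]]
```

View pics/s10.png

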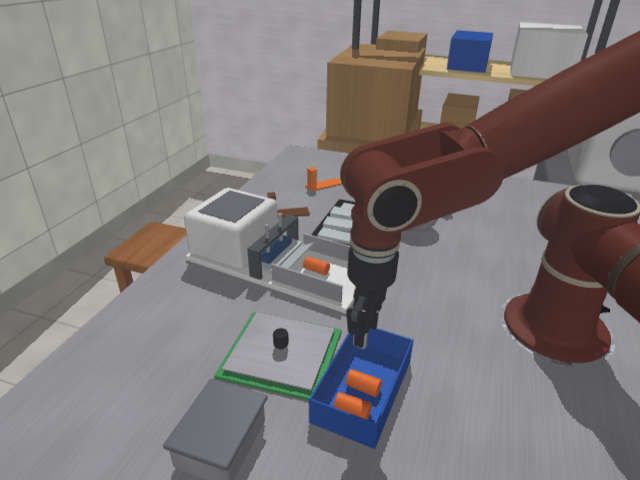

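Emit:
{"fn": "carry_out", "kwargs": {"moves": [[[0,0,0.05,0.64,-0.51,0,0.05],[0,0,0.05,0.64,-0.51,0,0.05],[0,0,0.05,0.64,-0.52,0,0.05],[0,0,0.05,0.63,-0.52,0,0.05],[0,0,0.05,0.63,-0.52,0,0.05],[0,0,0.05,0.63,-0.52,0,0.05],[0,0,0.05,0.63,-0.53,0.1,0.05],[0,0,0.05,0.63,-0.53,0.1,0.05]]]}}

```text
time: 18.98
tool_pos: [0.4925, 0.0848, 0.08]
tool_rot: [0.001, -0.654, 0.756, -0.0]
contact_force: [-0.2, 0.8, 0.8]
gripper_width: 0.524
```

Emit:
{"fn": "carry_out", "kwargs": {"moves": [[[0,0,0.05,0.62,-0.53,0.1,0.05],[0,0,0.05,0.62,-0.54,0.1,0.05],[0,0,0.05,0.62,-0.54,0,0.05],[0,0,0,0,0,0,0.05],[0,0,0,0,0,0,0.05],[0,0,0,0,0,0,0.05]]]}}

```text
time: 19.48
tool_pos: [0.5437, 0.0035, 0.0714]
tool_rot: [-0.0, -0.649, 0.761, 0.0]
contact_force: [0.4, 0.9, 0.5]
gripper_width: 0.526
```

Run:
```python
from h import *
plan([.5488,.0061,-.018],-99.2,g=0.05,n=4)
```

```text
at [0.5437 0.0035 0.0714] yaw -99.0 n 4
[[0.0,0.0,0.01,-0.02,-0.03,0.56,0.05],[0.0,0.0,0.01,-0.02,-0.03,0.56,0.05],[0.0,0.0,0.01,-0.02,-0.03,0.56,0.05],[0.0,0.0,0.01,-0.02,-0.03,0.56,0.05]]
```

Emit:
{"fn": "carry_out", "kwargs": {"moves": [[[0,0,0,-0.08,-0.12,0.6,0.05],[0,0,0,0,0,0.7,0.05],[0,0,0,0,0,0.6,0.05],[0,0,0,0,0,0.25,0.05],[0,0,0,0,0,0.1,0.05],[0,0,0,0,0,0,0.05]]]}}

```text
time: 19.98
tool_pos: [0.5485, 0.0065, -0.0189]
tool_rot: [-0.001, -0.65, 0.76, 0.001]
contact_force: [-0.8, 0.1, -0.5]
gripper_width: 0.526
```

Emit:
{"fn": "carry_out", "kwargs": {"moves": [[[0,0,0,0,0,0,-1],[0,0,0,0,0,0,-1],[0,0,0,0,0,0,-1],[0,0,0,0,0,0,-1],[0,0,0,0,0,-0.3,-1],[0,0,0,0,0,-0.7,-1],[0,0,0,0,0,-0.9,-1],[0,0,0,0,0,-0.9,-1]]]}}

```text
time: 20.65
tool_pos: [0.5482, 0.0057, 0.0946]
tool_rot: [-0.001, -0.649, 0.76, 0.001]
contact_force: [0.9, 0.3, 0.8]
gripper_width: 0.34
```

Run:
```python
from h import *
print(state()['gripper_width'])
plan([.345,.253,.09],-96,g=-1,n=10)
```

```text
0.3400216268989691
at [0.5482 0.0057 0.0946] yaw -99.0 n 10
[[0.0,0.0,-0.06,-0.53,0.6,0.01,-1.0],[0.0,0.0,-0.06,-0.53,0.6,0.01,-1.0],[0.0,0.0,-0.06,-0.54,0.59,0.01,-1.0],[0.0,0.0,-0.06,-0.54,0.59,0.01,-1.0],[0.0,0.0,-0.06,-0.54,0.59,0.01,-1.0],[0.0,0.0,-0.06,-0.55,0.58,0.01,-1.0],[0.0,0.0,-0.06,-0.55,0.58,0.01,-1.0],[0.0,0.0,-0.06,-0.55,0.58,0.01,-1.0]]
[[0.0,0.0,-0.06,-0.56,0.58,0.01,-1.0],[0.0,0.0,-0.06,-0.56,0.57,0.01,-1.0]]
```

Emit:
{"fn": "carry_out", "kwargs": {"moves": [[[0,0,-0.06,-0.53,0.6,0,-1],[0,0,-0.06,-0.53,0.6,0,-1],[0,0,-0.06,-0.54,0.59,0,-1],[0,0,-0.06,-0.54,0.59,0,-1],[0,0,-0.06,-0.54,0.59,0,-1],[0,0,-0.06,-0.55,0.58,0,-1],[0,0,-0.06,-0.55,0.58,0,-1],[0,0,-0.06,-0.55,0.58,0,-1]]]}}

```text
time: 21.32
tool_pos: [0.3857, 0.2041, 0.0945]
tool_rot: [0.0, -0.665, 0.747, -0.0]
contact_force: [0.3, 0.6, -0.3]
gripper_width: 0.34
```

Emit:
{"fn": "carry_out", "kwargs": {"moves": [[[0,0,-0.06,-0.56,0.58,0,-1],[0,0,-0.06,-0.56,0.57,0,-1],[0,0,0,0,0,0,-1],[0,0,0,0,0,0.5,-1],[0,0,0,0,0,0.8,-1],[0,0,0,0,0,0.8,-1],[0,0,0,0,0,0.6,-1],[0,0,0,0,0,0.2,-1]]]}}

```text
time: 21.98
tool_pos: [0.3451, 0.2521, -0.0236]
tool_rot: [-0.002, -0.669, 0.743, 0.0]
contact_force: [-8.5, 1.4, 27.5]
gripper_width: 0.336
```

Emit:
{"fn": "carry_out", "kwargs": {"moves": [[[0,0,0,0,0,0,-1],[0,0,0,0,0,0,0],[0,0,0,0,0,0,0],[0,0,0,0,0,0,0],[0,0,0,0,0,-0.6,0],[0,0,0,0,0,-0.9,0],[0,0,0,0,0,-0.9,0],[0,0,0,0,0,-0.6,0]]]}}

```text
time: 22.65
tool_pos: [0.3475, 0.2535, 0.1019]
tool_rot: [0.002, -0.669, 0.743, -0.001]
contact_force: [0.8, 0.4, 1.1]
gripper_width: 0.502
```

Run:
```python
from h import *
f=grab_frame('side');save(f,'s11.png')
f=grab_frame('top');save(f,'t11.png');H,S,V=masks(f);W=cloud(f);z=W[...,2]
on=(np.abs(W[...,0]-.5)<.35)&(np.abs(W[...,1])<.6)
for n,(a,b) in dict(yellow=(22,32),green=(45,80),blue=(100,125),red=(-1,5)).items():
    print(n);[print(rect(W[m])) for m in comp(on&(H>a)&(H<b)&(S>150)&(V>60)&(z>.06)&(W[...,1]<-.1)&(W[...,0]<.7),5)]
print('blades');[print(rect(W[m])) for m in comp(on&(S<60)&(V>110)&(z>.006)&(z<.03)&(W[...,1]<-.1)&(W[...,0]>.45),100)]
print('carrots');[print(rect(W[m])) for m in comp(on&(H>3)&(H<18)&(S>150)&(z>.02)&(W[...,1]>.1),20)]
# walls
wm=comp(on&(abs(z-.060)<.004)&(abs(W[...,1])<.12)&(W[...,0]<.64),30);print('walls');[print(rect(W[m])) for m in wm]
plan([.4836,-.347,.08],-1,g=0,n=17)
```

```text
yellow
(array([ 483.1, -347.5]), array([21.5, 27.2]), 0.7, np.float64(73.9))
green
(array([ 494.1, -174.9]), array([18.7, 27.8]), 0.2, np.float64(73.9))
blue
(array([ 499.3, -237.1]), array([18.7, 26.9]), 2.4, np.float64(74.3))
red
(array([ 497.6, -295.8]), array([27.6, 18.9]), 90.0, np.float64(73.2))
blades
(array([ 554.4, -177.2]), array([43.7, 98.8]), 89.8, np.float64(14.1))
(array([ 557.8, -236.8]), array([98.5, 43.6]), 2.2, np.float64(18.2))
(array([ 556.3, -295.9]), array([100.9,  44.2]), 1.1, np.float64(22.1))
(array([ 541.7, -348.9]), array([99.3, 42.1]), 0.0, np.float64(10.1))
carrots
(array([386.1, 311.4]), array([ 33.7, 148.6]), 17.7, np.float64(32.6))
(array([379.8, 260.5]), array([ 27.4, 109.3]), 15.2, np.float64(31.7))
(array([355.6, 237.3]), array([56.4, 34.7]), 80.4, np.float64(31.7))
walls
(array([545.4,  87.2]), array([  5.3, 179.6]), 82.3, np.float64(60.5))
(array([530.3, -67.1]), array([  5.1, 163.6]), 82.2, np.float64(60.2))
at [0.3499 0.2548 0.1042] yaw -96.0 n 17
[[-0.01,0.0,-1.12,0.86,-0.29,0.03,0.0],[-0.01,0.0,-1.12,0.88,-0.2,0.03,0.0],[-0.01,0.0,-1.12,0.9,-0.12,0.03,0.0],[-0.01,0.0,-1.12,0.91,-0.03,0.03,0.0],[-0.01,0.0,-1.12,0.9,0.06,0.03,0.0],[-0.01,0.0,-1.12,0.89,0.15,0.03,0.0],[-0.01,0.0,-1.12,0.88,0.23,0.03,0.0],[-0.01,0.0,-1.12,0.85,0.32,0.03,0.0]]
[[-0.01,0.0,-1.12,0.81,0.4,0.03,0.0],[-0.01,0.0,-1.12,0.77,0.48,0.03,0.0],[-0.01,0.0,-1.12,0.72,0.55,0.03,0.0],[-0.01,0.0,-1.12,0.66,0.62,0.03,0.0],[-0.01,0.0,-1.12,0.6,0.68,0.03,0.0],[-0.01,0.0,-1.12,0.53,0.73,0.03,0.0],[-0.01,0.0,-1.12,0.46,0.78,0.03,0.0],[-0.01,0.0,-1.12,0.38,0.82,0.03,0.0]]
[[-0.01,0.0,-1.12,0.3,0.86,0.04,0.0]]
```

View pics/s11.png

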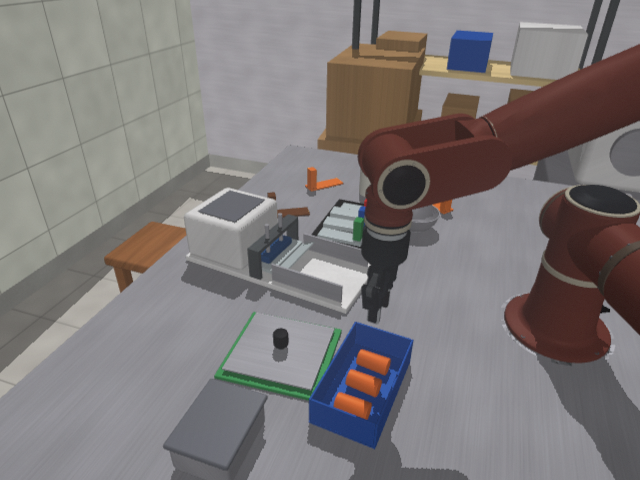

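View pics/t11.png

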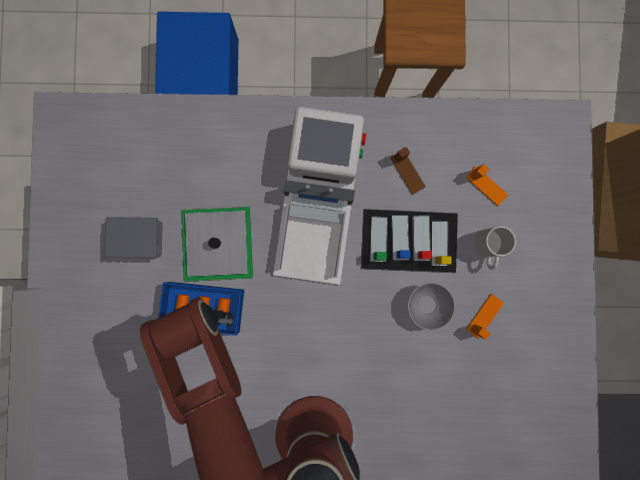

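Run:
```python
from h import *
plan([.4833,-.3473,.08],-0.3,g=0,n=20)
```

```text
at [0.3499 0.2548 0.1042] yaw -96.0 n 20
[[-0.01,0.0,-0.96,0.73,-0.24,0.03,0.0],[-0.01,0.0,-0.96,0.75,-0.18,0.03,0.0],[-0.01,0.0,-0.96,0.76,-0.12,0.03,0.0],[-0.01,0.0,-0.96,0.77,-0.06,0.03,0.0],[-0.01,0.0,-0.96,0.77,0.01,0.03,0.0],[-0.01,0.0,-0.96,0.77,0.07,0.03,0.0],[-0.01,0.0,-0.96,0.76,0.14,0.03,0.0],[-0.01,0.0,-0.96,0.74,0.2,0.03,0.0]]
[[-0.01,0.0,-0.96,0.73,0.26,0.03,0.0],[-0.01,0.0,-0.96,0.7,0.32,0.03,0.0],[-0.01,0.0,-0.96,0.67,0.38,0.03,0.0],[-0.01,0.0,-0.96,0.64,0.43,0.03,0.0],[-0.01,0.0,-0.96,0.6,0.48,0.03,0.0],[-0.01,0.0,-0.96,0.56,0.53,0.03,0.0],[-0.01,0.0,-0.96,0.51,0.58,0.03,0.0],[-0.01,0.0,-0.96,0.46,0.62,0.03,0.0]]
[[-0.01,0.0,-0.96,0.41,0.65,0.03,0.0],[-0.01,0.0,-0.96,0.35,0.69,0.03,0.0],[-0.01,0.0,-0.96,0.29,0.71,0.03,0.0],[-0.01,0.0,-0.96,0.23,0.73,0.03,0.0]]
```

Emit:
{"fn": "carry_out", "kwargs": {"moves": [[[0,0,-0.96,0.73,-0.24,0,0],[0,0,-0.96,0.75,-0.18,0,0],[0,0,-0.96,0.76,-0.12,0,0],[0,0,-0.96,0.77,-0.06,0,0],[0,0,-0.96,0.77,0.01,0,0],[0,0,-0.96,0.77,0.07,0,0],[0,0,-0.96,0.76,0.14,0,0],[0,0,-0.96,0.74,0.2,0,0]]]}}

```text
time: 23.42
tool_pos: [0.399, 0.0107, 0.0972]
tool_rot: [0.0, 0.877, -0.48, -0.0]
contact_force: [0.3, -0.2, -0.0]
gripper_width: 0.5
```

Emit:
{"fn": "carry_out", "kwargs": {"moves": [[[0,0,-0.96,0.73,0.26,0,0],[0,0,-0.96,0.7,0.32,0,0],[0,0,-0.96,0.67,0.38,0,0],[0,0,-0.96,0.64,0.43,0,0],[0,0,-0.96,0.6,0.48,0,0],[0,0,-0.96,0.56,0.53,0,0],[0,0,-0.96,0.51,0.58,0,0],[0,0,-0.96,0.46,0.62,0,0]]]}}

```text
time: 24.08
tool_pos: [0.4533, -0.2299, 0.097]
tool_rot: [-0.0, 0.986, -0.165, -0.0]
contact_force: [-0.4, 0.7, -0.3]
gripper_width: 0.499
```

Emit:
{"fn": "carry_out", "kwargs": {"moves": [[[0,0,-0.96,0.41,0.65,0,0],[0,0,-0.96,0.35,0.69,0,0],[0,0,-0.96,0.29,0.71,0,0],[0,0,-0.96,0.23,0.73,0,0],[0,0,0,0,0,0,0],[0,0,0,0,0,0,0],[0,0,0,0,0,0,0]]]}}

```text
time: 24.67
tool_pos: [0.4802, -0.3477, 0.0968]
tool_rot: [-0.001, 1.0, -0.001, -0.001]
contact_force: [-0.4, 0.4, -0.5]
gripper_width: 0.503
```

```bash
cat >> h.py <<'E'
def leaves(f):
    H,S,V=masks(f);W=cloud(f);z=W[...,2]
    on=(np.abs(W[...,0]-.5)<.35)&(np.abs(W[...,1])<.6)
    for n,(a,b) in dict(yellow=(22,32),green=(45,80),blue=(100,125),red=(-1,5)).items():
        for m in comp(on&(H>a)&(H<b)&(S>150)&(V>60)&(z>.06)&(z<.16)&(W[...,1]<.1)&(W[...,0]<.63),6): print(n,rect(W[m]))
E
python3 - <<'E'
from h import *
f=grab_frame('side');save(f,'s12.png')
leaves(f)
plan([.4833,-.3473,-.008],-.3,g=0,n=4)
E
```

```text
yellow (array([ 483.9, -343.3]), array([27.7, 19.7]), 80.4, np.float64(71.2))
blue (array([ 497.7, -228.8]), array([17.3, 21.5]), 32.7, np.float64(70.6))
red (array([ 498.3, -290.9]), array([23.2, 30.5]), 14.9, np.float64(69.8))
at [ 0.4803 -0.3473  0.097 ] yaw -0.0 n 4
[[0.0,0.0,0.01,0.02,0.0,0.66,0.0],[0.0,0.0,0.01,0.02,0.0,0.66,0.0],[0.0,0.0,0.01,0.02,0.0,0.66,0.0],[0.0,0.0,0.01,0.02,0.0,0.66,0.0]]
```

View pics/s12.png

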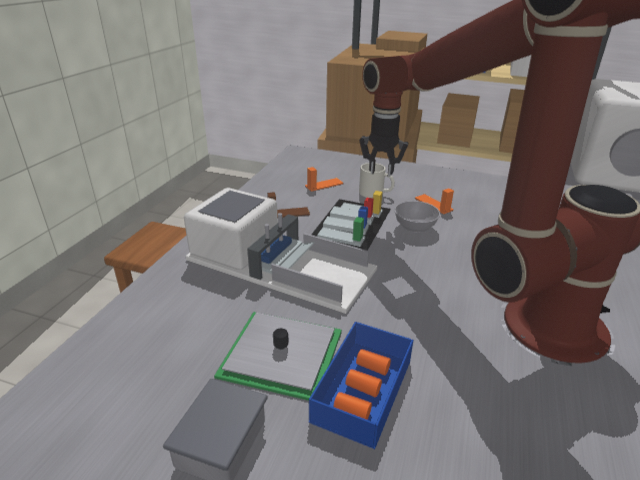

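Emit:
{"fn": "carry_out", "kwargs": {"moves": [[[0,0,0,0.08,0,0.6,0],[0,0,0,0,0,0.8,0],[0,0,0,0,0,0.7,0],[0,0,0,0,0,0.4,0],[0,0,0,0,0,0.1,0],[0,0,0,0,0,0,0],[0,0,0,0,0,0,0]]]}}

```text
time: 25.3
tool_pos: [0.4846, -0.3483, -0.0052]
tool_rot: [0.0, 1.0, 0.0, 0.001]
contact_force: [0.1, 0.5, 0.2]
gripper_width: 0.5
```

Run:
```python
from h import *
view('side','s13.png',300,460,130,260,4)
print(pose()[0],state()['contact_force'])
```

```text
[ 0.48515731 -0.34894126 -0.00437047] [-0.08430475 -0.51817646  0.42503246]
```

View pics/s13.png

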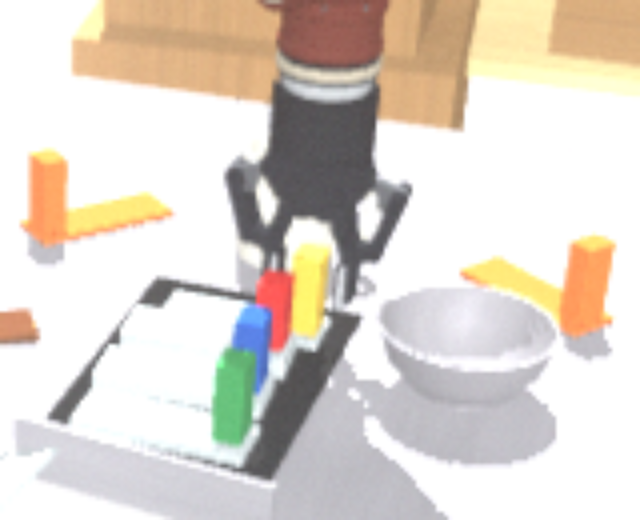

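Emit:
{"fn": "carry_out", "kwargs": {"moves": [[[0,0,0,0,0,0,-1],[0,0,0,0,0,0,-1],[0,0,0,0,0,0,-1],[0,0,0,0,0,0,-1],[0,0,0,0,0,-0.2,-1],[0,0,0,0,0,-0.4,-1],[0,0,0,0,0,-0.5,-1],[0,0,0,0,0,-0.5,-1]]]}}

```text
time: 26.02
tool_pos: [0.483, -0.3477, 0.0576]
tool_rot: [-0.001, 1.0, -0.0, -0.001]
contact_force: [-0.1, -0.1, -1.2]
gripper_width: 0.247
```

Emit:
{"fn": "carry_out", "kwargs": {"moves": [[[0,0,0,0,0,-0.5,-1],[0,0,0,0,0,-0.4,-1],[0,0,0,0,0,0,-1],[0,0,0,0,0,0,-1]]]}}

```text
time: 26.35
tool_pos: [0.4843, -0.3488, 0.0945]
tool_rot: [0.001, 1.0, -0.0, 0.001]
contact_force: [-0.4, -0.2, -1.7]
gripper_width: 0.251
```

Run:
```python
from h import *
view('side','s14.png',300,460,100,260,4)
print(state()['gripper_width'],state()['contact_force'])
plan([.4602,.0204,pose()[0][2]],-7.7,g=-1,n=16)
```

```text
0.2524903603307912 [-0.72178542  0.61791667 -1.53375604]
at [ 0.4835 -0.3481  0.093 ] yaw -0.0 n 16
[[0.0,0.0,0.1,-0.04,-0.58,0.0,-1.0],[0.0,0.0,0.1,-0.04,-0.58,0.0,-1.0],[0.0,0.0,0.1,-0.05,-0.58,0.0,-1.0],[0.0,0.0,0.1,-0.05,-0.57,0.0,-1.0],[0.0,0.0,0.1,-0.06,-0.57,0.0,-1.0],[0.0,0.0,0.1,-0.06,-0.57,0.0,-1.0],[0.0,0.0,0.1,-0.07,-0.57,0.0,-1.0],[0.0,0.0,0.1,-0.07,-0.57,0.0,-1.0]]
[[0.0,0.0,0.1,-0.08,-0.57,0.0,-1.0],[0.0,0.0,0.1,-0.08,-0.57,0.0,-1.0],[0.0,0.0,0.1,-0.08,-0.57,0.0,-1.0],[0.0,0.0,0.1,-0.09,-0.57,0.0,-1.0],[0.0,0.0,0.1,-0.09,-0.57,0.0,-1.0],[0.0,0.0,0.1,-0.1,-0.57,0.0,-1.0],[0.0,0.0,0.1,-0.1,-0.57,0.0,-1.0],[0.0,0.0,0.1,-0.11,-0.57,0.0,-1.0]]
```

View pics/s14.png

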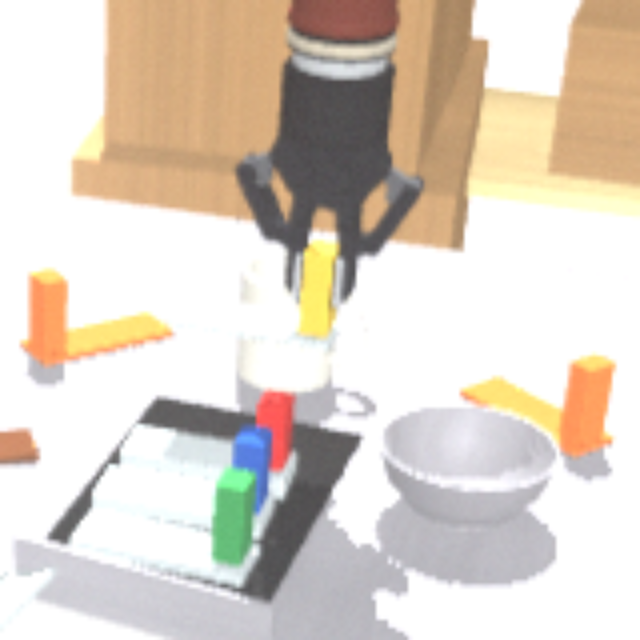

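Emit:
{"fn": "carry_out", "kwargs": {"moves": [[[0,0,0.1,-0.04,-0.58,0,-1],[0,0,0.1,-0.04,-0.58,0,-1],[0,0,0.1,-0.05,-0.58,0,-1],[0,0,0.1,-0.05,-0.57,0,-1],[0,0,0.1,-0.06,-0.57,0,-1],[0,0,0.1,-0.06,-0.57,0,-1],[0,0,0.1,-0.07,-0.57,0,-1],[0,0,0.1,-0.07,-0.57,0,-1]]]}}

```text
time: 27.07
tool_pos: [0.4703, -0.1626, 0.0913]
tool_rot: [-0.001, 0.999, -0.035, -0.002]
contact_force: [0.2, 0.5, -0.6]
gripper_width: 0.25
```

Emit:
{"fn": "carry_out", "kwargs": {"moves": [[[0,0,0.1,-0.08,-0.57,0,-1],[0,0,0.1,-0.08,-0.57,0,-1],[0,0,0.1,-0.08,-0.57,0,-1],[0,0,0.1,-0.09,-0.57,0,-1],[0,0,0.1,-0.09,-0.57,0,-1],[0,0,0.1,-0.1,-0.57,0,-1],[0,0,0.1,-0.1,-0.57,0,-1],[0,0,0.1,-0.1,-0.57,0,-1]]]}}

```text
time: 27.73
tool_pos: [0.4599, 0.0213, 0.0915]
tool_rot: [-0.0, 0.998, -0.07, -0.002]
contact_force: [0.7, -1.0, -0.9]
gripper_width: 0.25
```

Emit:
{"fn": "carry_out", "kwargs": {"moves": [[[0,0,0,0,0,0,-1],[0,0,0,0,0,0,-1],[0,0,0,0,0,0,-1]]]}}

```text
time: 27.98
tool_pos: [0.4608, 0.0198, 0.0924]
tool_rot: [0.0, 0.998, -0.07, -0.001]
contact_force: [-0.3, -0.4, -1.3]
gripper_width: 0.245
```

Run:
```python
from h import *
view('side','s15.png',200,440,130,330,3,1.6)
plan([.4602,.0204,.0085],-7.7,g=-1,n=5)
```

```text
at [0.461  0.0195 0.0927] yaw -8.0 n 5
[[0.0,0.0,-0.01,0.0,0.0,0.42,-1.0],[0.0,0.0,-0.01,0.0,0.0,0.42,-1.0],[0.0,0.0,-0.01,0.0,0.0,0.42,-1.0],[0.0,0.0,-0.01,0.0,0.0,0.42,-1.0],[0.0,0.0,-0.01,0.0,0.0,0.42,-1.0]]
```

View pics/s15.png

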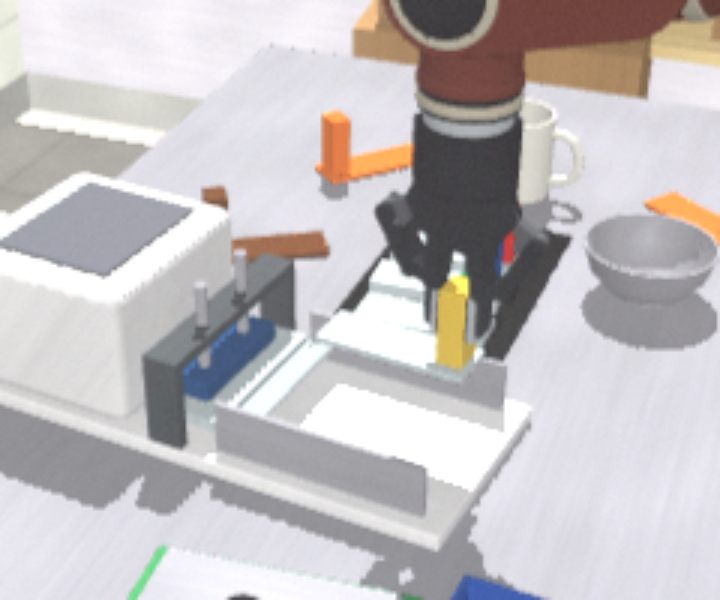

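Emit:
{"fn": "carry_out", "kwargs": {"moves": [[[0,0,0,0,0,0.4,-1],[0,0,0,0,0,0.6,-1],[0,0,0,0,0,0.6,-1],[0,0,0,0,0,0.35,-1],[0,0,0,0,0,0.15,-1],[0,0,0,0,0,0,-1],[0,0,0,0,0,0,-1]]]}}

```text
time: 28.62
tool_pos: [0.4622, 0.0193, 0.01]
tool_rot: [0.0, 0.998, -0.07, 0.0]
contact_force: [0.3, -0.4, -0.5]
gripper_width: 0.253
```

Emit:
{"fn": "carry_out", "kwargs": {"moves": [[[0,0,0,0,0,0.04,-1],[0,0,0,0,0,0,-1],[0,0,0,0,0,0,-1]]]}}

```text
time: 28.87
tool_pos: [0.4622, 0.0199, 0.0087]
tool_rot: [0.0, 0.998, -0.07, 0.001]
contact_force: [0.3, -0.1, -1.5]
gripper_width: 0.254
```

Emit:
{"fn": "carry_out", "kwargs": {"moves": [[[0,0,0,0,0,0.04,-1],[0,0,0,0,0,0.02,-1],[0,0,0,0,0,0,-1],[0,0,0,0,0,0,-1]]]}}

```text
time: 29.2
tool_pos: [0.4624, 0.02, 0.0068]
tool_rot: [0.0, 0.998, -0.07, 0.0]
contact_force: [-2.1, -0.2, 5.4]
gripper_width: 0.249
```

Run:
```python
from h import *
f=view('side','s16.png',220,400,190,310,4,1.8)
print(pose()[0],state()['contact_force'])
```

```text
[0.46237483 0.01992652 0.00676758] [-1.54338645  0.81737497  5.35612651]
```

View pics/s16.png

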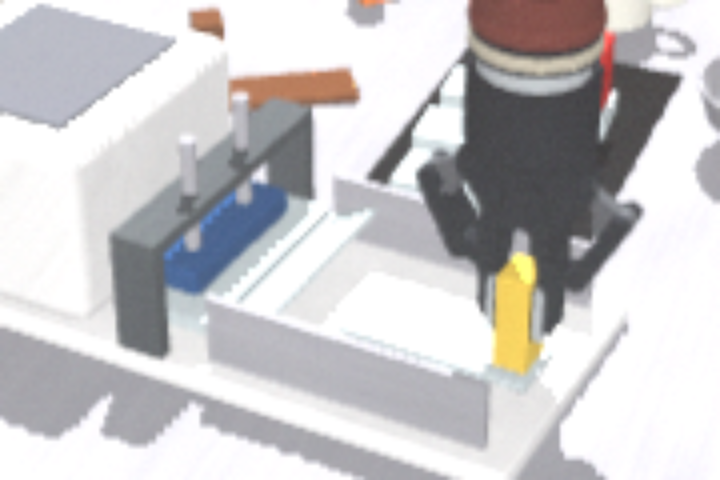

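```bash
cat >> h.py <<'E'
def plate(n=3):
    out=[];rows=[]
    for i in range(n):
        f=grab_frame('side');H,S,V=masks(f);W=cloud(f)
        m=(H>95)&(H<130)&(S>90)&(V>30); m[:, :200]=0;m[:,320:]=0;m[:205]=0;m[280:]=0
        v,u=np.where(m);rows.append((m.sum(),u.mean(),v.mean(),np.nanmean(W[m][:,2])*1000,np.nanmedian(W[m][:,2])*1000))
        # rods: bright grey pixels top ends
    print('bar n,u,v,meanz,medz',np.mean(rows,0).round(2))
E
python3 - <<'E'
from h import *
plate()
f=grab_frame('side');np.save('base_side.npy',f['frame']);
E
```

```text
bar n,u,v,meanz,medz [363.   275.12 249.    51.84  52.61]
```

Emit:
{"fn": "carry_out", "kwargs": {"moves": [[[0,0,0,0.2,0,0,-1],[0,0,0,0.3,0,0,-1],[0,0,0,0.3,0,0,-1],[0,0,0,0.3,0,0,-1],[0,0,0,0.2,0,0,-1],[0,0,0,0,0,0,-1]]]}}

```text
time: 29.95
tool_pos: [0.5155, 0.0124, 0.0068]
tool_rot: [0.0, 0.998, -0.07, 0.002]
contact_force: [1.9, -1.0, 4.1]
gripper_width: 0.25
```

Emit:
{"fn": "carry_out", "kwargs": {"moves": [[[0,0,0,0.2,0,0,-1],[0,0,0,0.25,0,0,-1],[0,0,0,0.25,0,0,-1],[0,0,0,0.15,0,0,-1],[0,0,0,0,0,0,-1],[0,0,0,0,0,0,-1],[0,0,0,0,0,0,-1],[0,0,0,0,0,0,-1]]]}}

```text
time: 30.62
tool_pos: [0.5482, 0.0079, 0.0068]
tool_rot: [0.0, 0.998, -0.07, 0.002]
contact_force: [1.2, -0.6, 5.4]
gripper_width: 0.251
```

Run:
```python
from h import *
plate();print(pose()[0],state()['contact_force'])
f=view('side','s17.png',220,400,190,310,4,1.8)
leaves(f)
```

```text
bar n,u,v,meanz,medz [368.33 275.17 248.99  51.79  52.63]
[0.5481625  0.00784993 0.00677635] [ 1.72037242 -1.33087936  5.12196807]
yellow (array([552. ,  13.6]), array([16.6, 31.3]), 19.9, np.float64(78.9))
blue (array([ 499.4, -234.2]), array([20.4, 33.6]), 1.3, np.float64(71.2))
red (array([ 497.1, -293.3]), array([30.7, 22.4]), 80.3, np.float64(70.5))
```

View pics/s17.png

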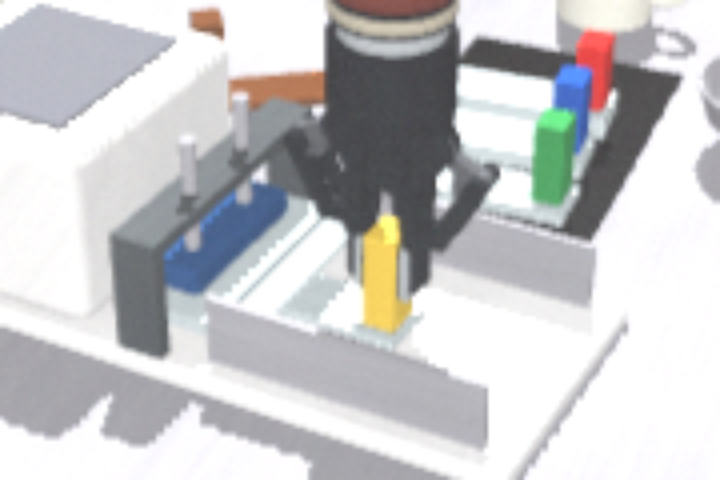

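Emit:
{"fn": "carry_out", "kwargs": {"moves": [[[0,0,0,-0.3,0,0,-1],[0,0,0,-0.5,0,0,-1],[0,0,0,-0.5,0,0,-1],[0,0,0,-0.5,0,0,-1],[0,0,0,-0.35,0,0,-1],[0,0,0,0,0,0,-1],[0,0,0,0,0,-0.3,-1],[0,0,0,0,0,-0.5,-1]]]}}

```text
time: 31.48
tool_pos: [0.4579, 0.0205, 0.0347]
tool_rot: [-0.0, 0.998, -0.07, -0.004]
contact_force: [-0.4, 0.8, -1.8]
gripper_width: 0.252
```

Emit:
{"fn": "carry_out", "kwargs": {"moves": [[[0,0,0,0,0,-0.6,-1],[0,0,0,0,0,-0.6,-1],[0,0,0,0,0,-0.3,-1],[0,0,0,0,0,0,-1]]]}}

```text
time: 31.82
tool_pos: [0.4633, 0.0199, 0.1002]
tool_rot: [0.0, 0.998, -0.07, 0.003]
contact_force: [0.3, -0.8, -0.2]
gripper_width: 0.248
```

Run:
```python
from h import *
plan([.4835,-.3475,pose()[0][2]],0,g=-1,n=16)
```

```text
at [0.4633 0.0199 0.1002] yaw -8.0 n 16
[[0.0,0.0,-0.1,0.11,0.56,0.0,-1.0],[0.0,0.0,-0.1,0.11,0.56,0.0,-1.0],[0.0,0.0,-0.1,0.1,0.57,0.0,-1.0],[0.0,0.0,-0.1,0.1,0.57,0.0,-1.0],[0.0,0.0,-0.1,0.09,0.57,0.0,-1.0],[0.0,0.0,-0.1,0.09,0.57,0.0,-1.0],[0.0,0.0,-0.1,0.08,0.57,0.0,-1.0],[0.0,0.0,-0.1,0.08,0.57,0.0,-1.0]]
[[0.0,0.0,-0.1,0.07,0.57,0.0,-1.0],[0.0,0.0,-0.1,0.07,0.57,0.0,-1.0],[0.0,0.0,-0.1,0.06,0.57,0.0,-1.0],[0.0,0.0,-0.1,0.06,0.57,0.0,-1.0],[0.0,0.0,-0.1,0.05,0.57,0.0,-1.0],[0.0,0.0,-0.1,0.05,0.57,0.0,-1.0],[0.0,0.0,-0.1,0.04,0.57,0.0,-1.0],[0.0,0.0,-0.1,0.04,0.57,0.0,-1.0]]
```

Emit:
{"fn": "carry_out", "kwargs": {"moves": [[[0,0,-0.1,0.11,0.56,0,-1],[0,0,-0.1,0.11,0.56,0,-1],[0,0,-0.1,0.1,0.57,0,-1],[0,0,-0.1,0.1,0.57,0,-1],[0,0,-0.1,0.09,0.57,0,-1],[0,0,-0.1,0.09,0.57,0,-1],[0,0,-0.1,0.08,0.57,0,-1],[0,0,-0.1,0.08,0.57,0,-1]]]}}

```text
time: 32.48
tool_pos: [0.4705, -0.1642, 0.0949]
tool_rot: [-0.001, 0.999, -0.035, -0.002]
contact_force: [0.7, -0.0, -1.1]
gripper_width: 0.25
```

Emit:
{"fn": "carry_out", "kwargs": {"moves": [[[0,0,-0.1,0.07,0.57,0,-1],[0,0,-0.1,0.07,0.57,0,-1],[0,0,-0.1,0.06,0.57,0,-1],[0,0,-0.1,0.06,0.57,0,-1],[0,0,-0.1,0.05,0.57,0,-1],[0,0,-0.1,0.05,0.57,0,-1],[0,0,-0.1,0.04,0.57,0,-1],[0,0,-0.1,0.04,0.57,0,-1]]]}}

```text
time: 33.15
tool_pos: [0.4811, -0.3468, 0.0945]
tool_rot: [-0.002, 1.0, 0.0, -0.002]
contact_force: [0.4, -0.4, -1.5]
gripper_width: 0.249
```

Emit:
{"fn": "carry_out", "kwargs": {"moves": [[[0,0,0,0,0,0,-1],[0,0,0,0,0,0,-1],[0,0,0,0,0,0,-1]]]}}

```text
time: 33.4
tool_pos: [0.4815, -0.3456, 0.0955]
tool_rot: [-0.001, 1.0, -0.0, -0.001]
contact_force: [-0.4, -0.4, -1.2]
gripper_width: 0.251
```

Run:
```python
from h import *
f=view('side','s18.png',280,460,100,260,4,1.6);leaves(f)
plan([.4835,-.3475,0],0,g=-1,n=4)
```

```text
yellow (array([ 477.3, -331.2]), array([22.8, 17.2]), 27.8, np.float64(135.9))
blue (array([ 498.5, -230.5]), array([18.5, 22.1]), 0.6, np.float64(70.4))
red (array([ 497.2, -291.1]), array([21.6, 31.4]), 0.9, np.float64(70.4))
at [ 0.4818 -0.3454  0.096 ] yaw 0.0 n 4
[[-0.01,0.01,0.0,0.01,0.01,0.6,-1.0],[-0.01,0.01,0.0,0.01,0.01,0.6,-1.0],[-0.01,0.01,0.0,0.01,0.01,0.6,-1.0],[-0.01,0.01,0.0,0.01,0.01,0.6,-1.0]]
```

View pics/s18.png

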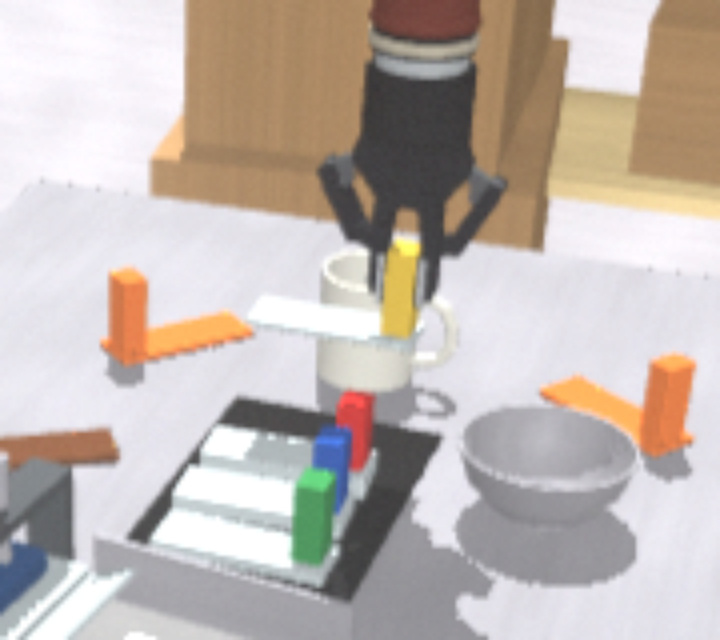

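Emit:
{"fn": "carry_out", "kwargs": {"moves": [[[0,0,0,0.04,0.06,0.5,-1],[0,0,0,0,0,0.7,-1],[0,0,0,0,0,0.7,-1],[0,0,0,0,0,0.4,-1],[0,0,0,0,0,0.12,-1],[0,0,0,0,0,0,-1],[0,0,0,0,0,0,-1]]]}}

```text
time: 34.03
tool_pos: [0.4846, -0.349, 0.0016]
tool_rot: [0.0, 1.0, 0.0, 0.0]
contact_force: [0.1, -0.4, -0.1]
gripper_width: 0.25
```

Emit:
{"fn": "carry_out", "kwargs": {"moves": [[[0,0,0,0,0,0.05,-1],[0,0,0,0,0,0.02,-1],[0,0,0,0,0,0,-1],[0,0,0,0,0,0,-1]]]}}

```text
time: 34.37
tool_pos: [0.4846, -0.3497, -0.001]
tool_rot: [0.0, 1.0, -0.0, 0.001]
contact_force: [0.6, -0.8, -0.9]
gripper_width: 0.25
```

Emit:
{"fn": "carry_out", "kwargs": {"moves": [[[0,0,0,0,0,0.06,-1],[0,0,0,0,0,0.03,-1],[0,0,0,0,0,0,-1],[0,0,0,0,0,0,-1]]]}}

```text
time: 34.7
tool_pos: [0.4847, -0.3498, -0.0042]
tool_rot: [0.0, 1.0, -0.0, 0.0]
contact_force: [-1.1, 1.6, 5.5]
gripper_width: 0.249
```

Emit:
{"fn": "carry_out", "kwargs": {"moves": [[[0,0,0,0,0,0,0],[0,0,0,0,0,0,0],[0,0,0,0,0,0,0],[0,0,0,0,0,-0.3,0],[0,0,0,0,0,-0.6,0],[0,0,0,0,0,-0.8,0],[0,0,0,0,0,-0.6,0],[0,0,0,0,0,0,0]]]}}

```text
time: 35.37
tool_pos: [0.4875, -0.3524, 0.0943]
tool_rot: [0.004, 1.0, -0.0, 0.004]
contact_force: [0.8, -0.7, 1.0]
gripper_width: 0.497
```

Emit:
{"fn": "carry_out", "kwargs": {"moves": [[[0,0,0,0,0,0,0],[0,0,0,0,0,0,0]]]}}

```text
time: 35.53
tool_pos: [0.4839, -0.349, 0.0864]
tool_rot: [-0.0, 1.0, -0.0, -0.0]
contact_force: [0.1, 0.1, -0.9]
gripper_width: 0.5
```

Run:
```python
from h import *
f=view('side','s19.png',280,460,120,260,4,1.6);leaves(f)
f=grab_frame('top');leaves(f)
plan([.4940,-.1760,.085],0,g=0,n=7)
```

```text
yellow (array([ 482.8, -345.5]), array([31.9, 17.9]), 89.3, np.float64(71.4))
blue (array([ 499.8, -232.6]), array([14.1, 30.5]), 16.5, np.float64(71.8))
red (array([ 498.1, -291.1]), array([28.2, 20.8]), 88.6, np.float64(70.3))
yellow (array([ 481.8, -348.3]), array([18.8, 28.4]), 0.3, np.float64(73.7))
green (array([ 494.1, -175. ]), array([18.8, 27.4]), 0.6, np.float64(74.0))
blue (array([ 498.5, -237.2]), array([16.2, 26.4]), 0.1, np.float64(73.4))
red (array([ 497.5, -295.5]), array([18.8, 26.7]), 0.4, np.float64(73.9))
at [ 0.4832 -0.3484  0.0848] yaw -0.0 n 7
[[0.0,0.0,0.0,0.04,-0.62,0.0,0.0],[0.0,0.0,0.0,0.04,-0.62,0.0,0.0],[0.0,0.0,0.0,0.04,-0.62,0.0,0.0],[0.0,0.0,0.0,0.04,-0.62,0.0,0.0],[0.0,0.0,0.0,0.04,-0.62,0.0,0.0],[0.0,0.0,0.0,0.04,-0.62,0.0,0.0],[0.0,0.0,0.0,0.04,-0.62,0.0,0.0]]
```

View pics/s19.png

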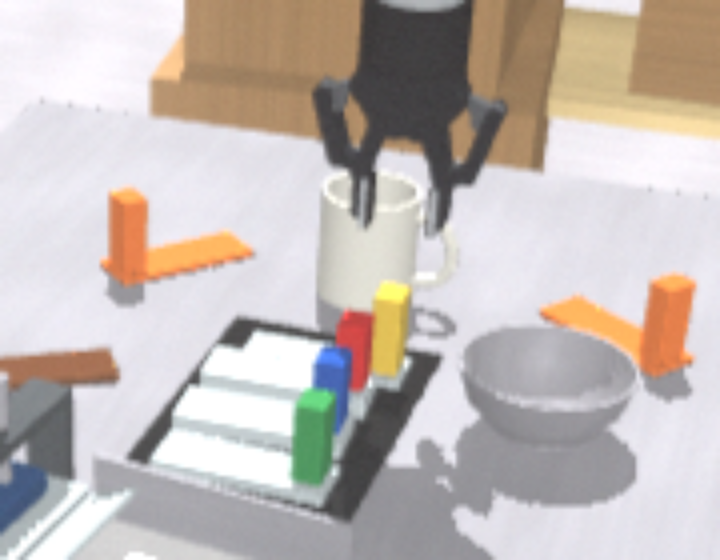

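Yellow is back flat on the mat. Next is green.

Emit:
{"fn": "carry_out", "kwargs": {"moves": [[[0,0,0,0.04,-0.62,0,0],[0,0,0,0.04,-0.62,0,0],[0,0,0,0.04,-0.62,0,0],[0,0,0,0.04,-0.62,0,0],[0,0,0,0.04,-0.62,0,0],[0,0,0,0.04,-0.62,0,0],[0,0,0,0.04,-0.62,0,0]]]}}

```text
time: 36.22
tool_pos: [0.4942, -0.1739, 0.0848]
tool_rot: [-0.001, 1.0, -0.0, -0.001]
contact_force: [0.3, -0.2, 0.4]
gripper_width: 0.501
```

Emit:
{"fn": "carry_out", "kwargs": {"moves": [[[0,0,0,0,0,0,0],[0,0,0,0,0,0,0],[0,0,0,0,0,0,0]]]}}

```text
time: 36.47
tool_pos: [0.4948, -0.1757, 0.0856]
tool_rot: [-0.0, 1.0, 0.0, -0.001]
contact_force: [0.1, -0.9, 0.3]
gripper_width: 0.497
```

Run:
```python
from h import *
f=view('side','s20.png',280,460,120,260,4,1.6);leaves(f)
plan([.4940,-.1760,-.0045],0,g=0,n=4)
```

```text
yellow (array([ 481.9, -342.4]), array([17.9, 29.3]), 12.3, np.float64(71.5))
blue (array([ 498.5, -235.6]), array([28.6, 18.3]), 86.1, np.float64(71.7))
red (array([ 493.5, -234.8]), array([  7.7, 143.6]), 12.6, np.float64(70.1))
at [ 0.495  -0.1761  0.0858] yaw -0.0 n 4
[[0.0,0.0,0.0,-0.01,0.0,0.56,0.0],[0.0,0.0,0.0,-0.01,0.0,0.56,0.0],[0.0,0.0,0.0,-0.01,0.0,0.56,0.0],[0.0,0.0,0.0,-0.01,0.0,0.56,0.0]]
```

View pics/s20.png

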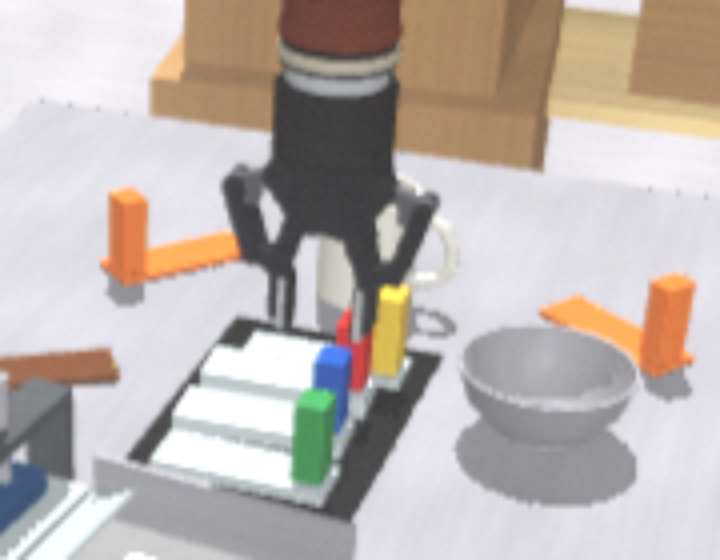

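Emit:
{"fn": "carry_out", "kwargs": {"moves": [[[0,0,0,-0.02,0,0.5,0],[0,0,0,0,0,0.7,0],[0,0,0,0,0,0.6,0],[0,0,0,0,0,0.35,0],[0,0,0,0,0,0.1,0],[0,0,0,0,0,0,0],[0,0,0,0,0,0,0]]]}}

```text
time: 37.1
tool_pos: [0.495, -0.1765, -0.0029]
tool_rot: [0.0, 1.0, -0.001, 0.0]
contact_force: [0.4, -0.0, 0.1]
gripper_width: 0.498
```

Emit:
{"fn": "carry_out", "kwargs": {"moves": [[[0,0,0,0,0,0,-1],[0,0,0,0,0,0,-1],[0,0,0,0,0,0,-1],[0,0,0,0,0,0,-1],[0,0,0,0,0,-0.2,-1],[0,0,0,0,0,-0.4,-1],[0,0,0,0,0,-0.6,-1],[0,0,0,0,0,-0.6,-1]]]}}

```text
time: 37.77
tool_pos: [0.493, -0.1747, 0.068]
tool_rot: [-0.001, 1.0, 0.0, -0.002]
contact_force: [-0.1, 0.4, -1.7]
gripper_width: 0.25
```

Emit:
{"fn": "carry_out", "kwargs": {"moves": [[[0,0,0,0,0,-0.4,-1],[0,0,0,0,0,-0.2,-1],[0,0,0,0,0,0,-1],[0,0,0,0,0,0,-1]]]}}

```text
time: 38.1
tool_pos: [0.4941, -0.1754, 0.092]
tool_rot: [-0.0, 1.0, -0.0, -0.0]
contact_force: [-0.6, 0.2, -1.2]
gripper_width: 0.255
```

Run:
```python
from h import *
f=view('side','s21.png',240,460,100,280,3,1.6)
plan([.4622,.0200,pose()[0][2]],-7.8,g=-1,n=9)
```

```text
at [ 0.4935 -0.175   0.091 ] yaw -0.0 n 9
[[0.0,0.0,0.17,-0.09,-0.54,0.0,-1.0],[0.0,0.0,0.17,-0.1,-0.54,0.0,-1.0],[0.0,0.0,0.17,-0.1,-0.54,0.0,-1.0],[0.0,0.0,0.17,-0.11,-0.54,0.0,-1.0],[0.0,0.0,0.17,-0.12,-0.54,0.0,-1.0],[0.0,0.0,0.17,-0.13,-0.53,0.0,-1.0],[0.0,0.0,0.17,-0.14,-0.53,0.0,-1.0],[0.0,0.0,0.17,-0.14,-0.53,0.0,-1.0]]
[[0.0,0.0,0.17,-0.15,-0.53,0.0,-1.0]]
```

View pics/s21.png

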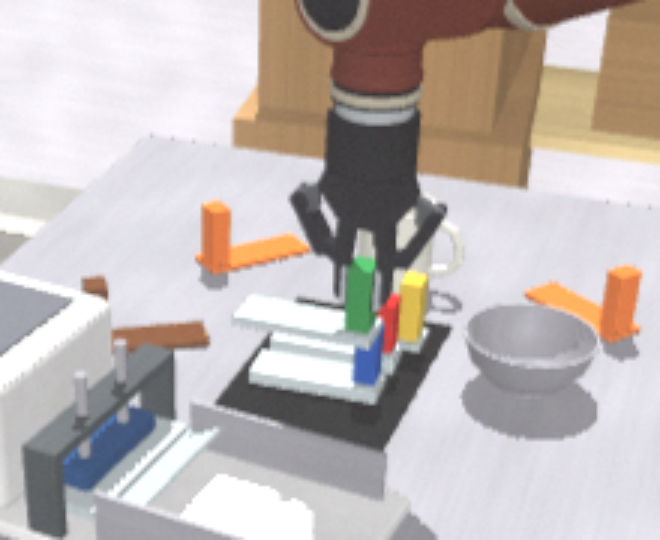

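Emit:
{"fn": "carry_out", "kwargs": {"moves": [[[0,0,0.17,-0.09,-0.54,0,-1],[0,0,0.17,-0.1,-0.54,0,-1],[0,0,0.17,-0.1,-0.54,0,-1],[0,0,0.17,-0.11,-0.54,0,-1],[0,0,0.17,-0.12,-0.54,0,-1],[0,0,0.17,-0.13,-0.53,0,-1],[0,0,0.17,-0.14,-0.53,0,-1],[0,0,0.17,-0.14,-0.53,0,-1]]]}}

```text
time: 38.82
tool_pos: [0.4644, -0.001, 0.0903]
tool_rot: [-0.0, 0.998, -0.06, -0.002]
contact_force: [-0.3, 0.1, -1.2]
gripper_width: 0.247
```

Emit:
{"fn": "carry_out", "kwargs": {"moves": [[[0,0,0.17,-0.15,-0.53,0,-1],[0,0,0,0,0,0,-1],[0,0,0,0,0,0,-1],[0,0,0,0,0,0,-1]]]}}

```text
time: 39.15
tool_pos: [0.462, 0.0194, 0.0912]
tool_rot: [0.0, 0.998, -0.067, -0.001]
contact_force: [0.3, -0.9, -1.6]
gripper_width: 0.253
```

Run:
```python
from h import *
plan([.4622,.0200,.011],-7.8,g=-1,n=4)
```

```text
at [0.462  0.0194 0.0912] yaw -7.6 n 4
[[0.0,0.01,0.01,0.0,0.0,0.5,-1.0],[0.0,0.01,0.01,0.0,0.0,0.5,-1.0],[0.0,0.01,0.01,0.0,0.0,0.5,-1.0],[0.0,0.01,0.01,0.0,0.0,0.5,-1.0]]
```

Emit:
{"fn": "carry_out", "kwargs": {"moves": [[[0,0,0,0,0,0.4,-1],[0,0,0,0,0,0.6,-1],[0,0,0,0,0,0.6,-1],[0,0,0,0,0,0.32,-1],[0,0,0,0,0,0.1,-1],[0,0,0,0,0,0.05,-1],[0,0,0,0,0,0,-1],[0,0,0,0,0,0,-1]]]}}

```text
time: 39.82
tool_pos: [0.4633, 0.0189, 0.0099]
tool_rot: [0.0, 0.998, -0.067, 0.0]
contact_force: [0.8, 0.2, -1.0]
gripper_width: 0.247
```

Emit:
{"fn": "carry_out", "kwargs": {"moves": [[[0,0,0,0,0,0.03,-1],[0,0,0,0,0,0,-1],[0,0,0,0,0,0,-1]]]}}

```text
time: 40.07
tool_pos: [0.4636, 0.0191, 0.0093]
tool_rot: [0.0, 0.998, -0.067, 0.001]
contact_force: [-1.4, -1.8, 2.2]
gripper_width: 0.249
```

Emit:
{"fn": "carry_out", "kwargs": {"moves": [[[0,0,0,0,0,0.02,-1],[0,0,0,0.2,0,0,-1],[0,0,0,0.3,0,0,-1],[0,0,0,0.3,0,0,-1],[0,0,0,0.2,0,0,-1],[0,0,0,0,0,0,-1],[0,0,0,0,0,0,-1]]]}}

```text
time: 40.65
tool_pos: [0.5051, 0.0139, 0.0093]
tool_rot: [0.0, 0.998, -0.067, 0.003]
contact_force: [2.9, 0.3, 4.7]
gripper_width: 0.252
```

Run:
```python
from h import *
plate();print(pose()[0],state()['contact_force'])
```

```text
bar n,u,v,meanz,medz [366.67 275.16 248.99  51.74  52.58]
[0.50476052 0.01397443 0.0093459 ] [ 3.35684618 -0.09624698  5.62409323]
```

Emit:
{"fn": "carry_out", "kwargs": {"moves": [[[0,0,0,0.15,0,0,-1],[0,0,0,0.2,0,0,-1],[0,0,0,0.2,0,0,-1],[0,0,0,0.2,0,0,-1],[0,0,0,0.2,0,0,-1],[0,0,0,0.2,0,0,-1]]]}}

```text
time: 41.3
tool_pos: [0.5474, 0.0084, 0.0093]
tool_rot: [-0.0, 0.998, -0.067, -0.001]
contact_force: [-7.7, 1.9, 15.8]
gripper_width: 0.254
```

Emit:
{"fn": "carry_out", "kwargs": {"moves": [[[0,0,0,0,0,0,-1],[0,0,0,0,0,0,-1],[0,0,0,0,0,0,-1]]]}}

```text
time: 41.55
tool_pos: [0.5494, 0.0081, 0.0093]
tool_rot: [-0.0, 0.998, -0.067, 0.001]
contact_force: [0.7, -0.5, 7.3]
gripper_width: 0.256
```

Run:
```python
from h import *
plate();print(pose()[0],state()['contact_force'])
f=view('side','s22.png',220,400,190,310,4,1.8)
```

```text
bar n,u,v,meanz,medz [370.67 275.21 249.    51.64  52.69]
[0.54934526 0.00806597 0.0093015 ] [0.52676979 0.48506424 7.41375898]
```

View pics/s22.png

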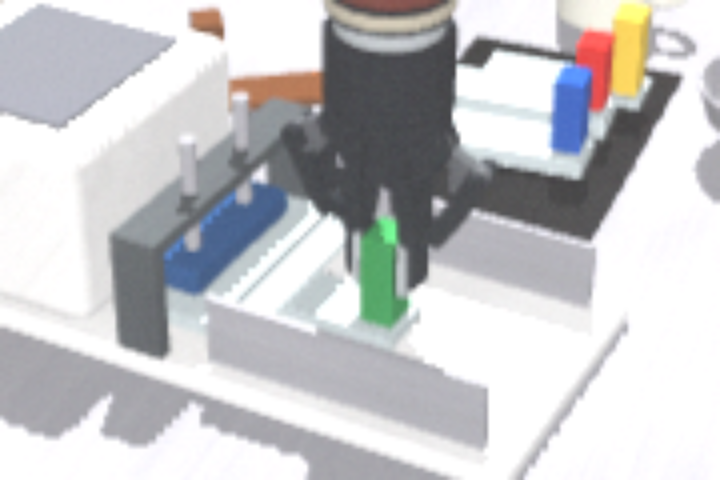

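Run:
```python
from h import *
b=np.load('base_side.npy').astype(float)
fs=np.mean([grab_frame('side')['frame'].astype(float) for _ in range(3)],0)
g=lambda a:np.ascontiguousarray(cv2.cvtColor(a.astype(np.float32),cv2.COLOR_RGB2GRAY))
for (u0,u1,v0,v1) in [(258,296,232,265),(262,286,212,228),(190,250,200,230)]:
    A=g(b)[v0:v1,u0:u1];B=g(fs)[v0:v1,u0:u1]
    print(cv2.phaseCorrelate(A,B,cv2.createHanningWindow(A.shape[::-1],cv2.CV_32F)),np.abs(A-B).mean())
```

```text
((-0.027131133989481526, -0.01650012160932235), 1.020946748720275) 0.9204415
((0.06392728952291371, 0.04551043552760792), 0.9987672582889596) 0.23847683
((0.03274967714796162, 0.028513288381331492), 1.0161572410000694) 0.27241814
```

Emit:
{"fn": "carry_out", "kwargs": {"moves": [[[0,0,0,-0.3,0,0,-1],[0,0,0,-0.5,0,0,-1],[0,0,0,-0.5,0,0,-1],[0,0,0,-0.5,0,0,-1],[0,0,0,-0.35,0,0,-1],[0,0,0,0,0,0,-1],[0,0,0,0,0,-0.3,-1],[0,0,0,0,0,-0.5,-1]]]}}

```text
time: 42.57
tool_pos: [0.4587, 0.0201, 0.0367]
tool_rot: [-0.0, 0.998, -0.067, -0.004]
contact_force: [-0.2, 0.6, -0.8]
gripper_width: 0.245
```

Emit:
{"fn": "carry_out", "kwargs": {"moves": [[[0,0,0,0,0,-0.6,-1],[0,0,0,0,0,-0.6,-1],[0,0,0,0,0,-0.2,-1],[0,0,0,0,0,0,-1]]]}}

```text
time: 42.9
tool_pos: [0.4638, 0.0195, 0.0973]
tool_rot: [0.0, 0.998, -0.067, 0.002]
contact_force: [0.7, 0.7, -1.6]
gripper_width: 0.251
```

Run:
```python
from h import *
f=grab_frame('top');leaves(f)
plan([.4940,-.1755,pose()[0][2]],0,g=-1,n=9)
```

```text
yellow (array([ 481.8, -348.6]), array([18.8, 29.3]), 0.1, np.float64(74.0))
blue (array([ 499.7, -237.2]), array([18.7, 26.2]), 1.0, np.float64(73.7))
red (array([ 497.5, -295.1]), array([18.8, 27.8]), 0.4, np.float64(74.2))
at [0.4626 0.0196 0.0954] yaw -7.7 n 9
[[0.0,0.0,-0.17,0.16,0.53,0.0,-1.0],[0.0,0.0,-0.17,0.15,0.53,0.0,-1.0],[0.0,0.0,-0.17,0.14,0.53,0.0,-1.0],[0.0,0.0,-0.17,0.14,0.53,0.0,-1.0],[0.0,0.0,-0.17,0.13,0.53,0.0,-1.0],[0.0,0.0,-0.17,0.12,0.54,0.0,-1.0],[0.0,0.0,-0.17,0.11,0.54,0.0,-1.0],[0.0,0.0,-0.17,0.1,0.54,0.0,-1.0]]
[[0.0,0.0,-0.17,0.1,0.54,0.0,-1.0]]
```

Emit:
{"fn": "carry_out", "kwargs": {"moves": [[[0,0,-0.17,0.16,0.53,0,-1],[0,0,-0.17,0.15,0.53,0,-1],[0,0,-0.17,0.14,0.53,0,-1],[0,0,-0.17,0.14,0.53,0,-1],[0,0,-0.17,0.13,0.53,0,-1],[0,0,-0.17,0.12,0.54,0,-1],[0,0,-0.17,0.11,0.54,0,-1],[0,0,-0.17,0.1,0.54,0,-1]]]}}

```text
time: 43.62
tool_pos: [0.4889, -0.1544, 0.0924]
tool_rot: [-0.001, 1.0, -0.007, -0.002]
contact_force: [-0.5, 0.2, -0.5]
gripper_width: 0.249
```

Emit:
{"fn": "carry_out", "kwargs": {"moves": [[[0,0,-0.17,0.1,0.54,0,-1],[0,0,0,0,0,0,-1],[0,0,0,0,0,0,-1],[0,0,0,0,0,0,-1]]]}}

```text
time: 43.95
tool_pos: [0.493, -0.1749, 0.0934]
tool_rot: [-0.001, 1.0, -0.0, -0.002]
contact_force: [0.3, 0.1, -1.8]
gripper_width: 0.252
```

Run:
```python
from h import *
plan([.4940,-.1755,.002],0,g=-1,n=4)
```

```text
at [ 0.493  -0.1749  0.0934] yaw -0.0 n 4
[[-0.01,0.01,0.0,0.01,0.01,0.57,-1.0],[-0.01,0.01,0.0,0.01,0.0,0.57,-1.0],[-0.01,0.01,0.0,0.01,0.0,0.57,-1.0],[-0.01,0.01,0.0,0.01,0.0,0.57,-1.0]]
```

Emit:
{"fn": "carry_out", "kwargs": {"moves": [[[0,0,0,0.02,0.02,0.5,-1],[0,0,0,0,0,0.7,-1],[0,0,0,0,0,0.6,-1],[0,0,0,0,0,0.35,-1],[0,0,0,0,0,0.1,-1],[0,0,0,0,0,0.05,-1],[0,0,0,0,0,0,-1],[0,0,0,0,0,0,-1]]]}}

```text
time: 44.62
tool_pos: [0.4962, -0.1768, 0.0049]
tool_rot: [0.0, 1.0, 0.0, 0.001]
contact_force: [0.7, -0.3, -1.9]
gripper_width: 0.248
```

Emit:
{"fn": "carry_out", "kwargs": {"moves": [[[0,0,0,0,0,0.05,-1],[0,0,0,0,0,0,-1],[0,0,0,0,0,0,-1]]]}}

```text
time: 44.87
tool_pos: [0.4957, -0.1769, 0.0024]
tool_rot: [0.0, 1.0, -0.0, 0.001]
contact_force: [-0.3, -0.3, -2.2]
gripper_width: 0.246
```

Emit:
{"fn": "carry_out", "kwargs": {"moves": [[[0,0,0,0,0,0.08,-1],[0,0,0,0,0,0.03,-1],[0,0,0,0,0,0,-1],[0,0,0,0,0,0,-1]]]}}

```text
time: 45.2
tool_pos: [0.4959, -0.1771, -0.0017]
tool_rot: [0.0, 1.0, -0.0, 0.0]
contact_force: [-1.2, 1.9, 5.4]
gripper_width: 0.248
```

Emit:
{"fn": "carry_out", "kwargs": {"moves": [[[0,0,0,0,0,0,0],[0,0,0,0,0,0,0],[0,0,0,0,0,0,0],[0,0,0,0,0,-0.3,0],[0,0,0,0,0,-0.6,0],[0,0,0,0,0,-0.8,0],[0,0,0,0,0,-0.6,0],[0,0,0,0,0,0,0]]]}}

```text
time: 45.87
tool_pos: [0.4993, -0.1787, 0.0966]
tool_rot: [0.003, 1.0, 0.0, 0.005]
contact_force: [1.2, -0.6, 1.8]
gripper_width: 0.5
```

Emit:
{"fn": "carry_out", "kwargs": {"moves": [[[0,0,0,0,0,0,0],[0,0,0,0,0,0,0],[0,0,0,0,0,0,0]]]}}

```text
time: 46.12
tool_pos: [0.4942, -0.1762, 0.0879]
tool_rot: [-0.001, 1.0, -0.0, -0.001]
contact_force: [1.0, 0.6, -0.0]
gripper_width: 0.5
```

Run:
```python
from h import *
f=grab_frame('top');leaves(f)
view('side','s23.png',280,460,120,260,4,1.6)
plan([.4988,-.2374,.085],1.5,g=0,n=4)
```

```text
yellow (array([ 481.8, -353. ]), array([18.7, 20.7]), 0.3, np.float64(73.9))
at [ 0.4942 -0.1761  0.0877] yaw -0.0 n 4
[[0.0,0.01,-0.08,0.03,0.38,0.02,0.0],[0.0,0.01,-0.08,0.03,0.38,0.02,0.0],[0.0,0.01,-0.08,0.02,0.38,0.02,0.0],[0.0,0.01,-0.08,0.02,0.38,0.02,0.0]]
```

View pics/s23.png

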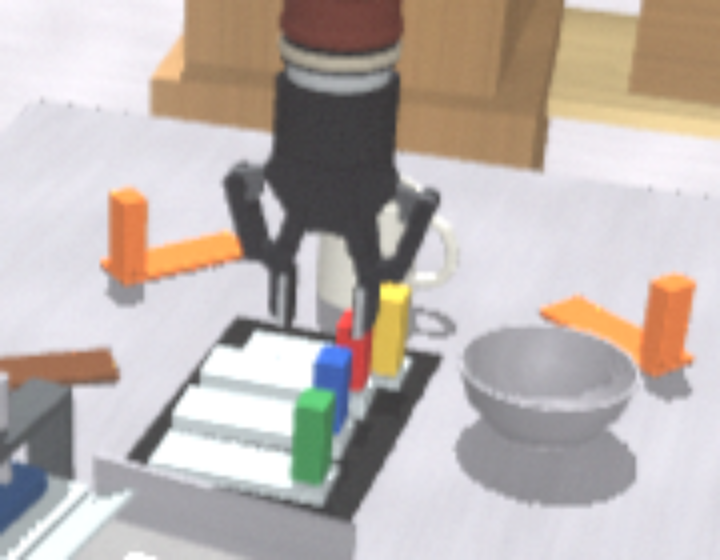

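Emit:
{"fn": "carry_out", "kwargs": {"moves": [[[0,0,-0.08,0.03,0.38,0,0],[0,0,-0.08,0.03,0.38,0,0],[0,0,-0.08,0.02,0.38,0,0],[0,0,-0.08,0.02,0.38,0,0],[0,0,0,0,0,0,0],[0,0,0,0,0,0,0],[0,0,0,0,0,0,0]]]}}

```text
time: 46.8
tool_pos: [0.4994, -0.2367, 0.0884]
tool_rot: [-0.001, 1.0, 0.014, -0.001]
contact_force: [0.2, 0.0, -1.0]
gripper_width: 0.495
```

Run:
```python
from h import *
plan([.4988,-.2374,-.003],1.5,g=0,n=4)
```

```text
at [ 0.4994 -0.2367  0.0884] yaw 1.6 n 4
[[0.0,0.0,0.0,0.0,0.0,0.57,0.0],[0.0,0.0,0.0,0.0,0.0,0.57,0.0],[0.0,0.0,0.0,0.0,0.0,0.57,0.0],[0.0,0.0,0.0,0.0,0.0,0.57,0.0]]
```

Emit:
{"fn": "carry_out", "kwargs": {"moves": [[[0,0,0,0,0,0.5,0],[0,0,0,0,0,0.7,0],[0,0,0,0,0,0.6,0],[0,0,0,0,0,0.38,0],[0,0,0,0,0,0.1,0],[0,0,0,0,0,0,0],[0,0,0,0,0,0,0]]]}}

```text
time: 47.38
tool_pos: [0.5003, -0.2372, -0.0013]
tool_rot: [0.0, 1.0, 0.014, 0.0]
contact_force: [-0.3, 0.3, 0.5]
gripper_width: 0.499
```

Emit:
{"fn": "carry_out", "kwargs": {"moves": [[[0,0,0,0,0,0,-1],[0,0,0,0,0,0,-1],[0,0,0,0,0,0,-1],[0,0,0,0,0,0,-1],[0,0,0,0,0,-0.2,-1],[0,0,0,0,0,-0.5,-1],[0,0,0,0,0,-0.6,-1],[0,0,0,0,0,-0.6,-1]]]}}

```text
time: 48.05
tool_pos: [0.4985, -0.2367, 0.0738]
tool_rot: [-0.001, 1.0, 0.014, -0.001]
contact_force: [0.6, 0.8, -2.3]
gripper_width: 0.251
```

Emit:
{"fn": "carry_out", "kwargs": {"moves": [[[0,0,0,0,0,-0.4,-1],[0,0,0,0,0,-0.2,-1],[0,0,0,0,0,0,-1],[0,0,0,0,0,0,-1]]]}}

```text
time: 48.38
tool_pos: [0.4994, -0.2372, 0.0975]
tool_rot: [-0.0, 1.0, 0.014, -0.0]
contact_force: [0.4, 1.1, -1.7]
gripper_width: 0.25
```

Run:
```python
from h import *
f=view('side','s24.png',240,460,100,280,3,1.6)
plan([.4622,.0200,pose()[0][2]],-7.8,g=-1,n=13)
```

```text
at [ 0.4989 -0.2369  0.0965] yaw 1.6 n 13
[[0.0,0.0,0.14,-0.06,-0.5,0.0,-1.0],[0.0,0.0,0.14,-0.06,-0.49,0.0,-1.0],[0.0,0.0,0.14,-0.07,-0.49,0.0,-1.0],[0.0,0.0,0.14,-0.08,-0.49,0.0,-1.0],[0.0,0.0,0.14,-0.08,-0.49,0.0,-1.0],[0.0,0.0,0.14,-0.09,-0.49,0.0,-1.0],[0.0,0.0,0.14,-0.09,-0.49,0.0,-1.0],[0.0,0.0,0.14,-0.1,-0.49,0.0,-1.0]]
[[0.0,0.0,0.14,-0.11,-0.49,0.0,-1.0],[0.0,0.0,0.14,-0.11,-0.49,0.0,-1.0],[0.0,0.0,0.14,-0.12,-0.48,0.0,-1.0],[0.0,0.0,0.14,-0.12,-0.48,0.0,-1.0],[0.0,0.0,0.14,-0.13,-0.48,0.0,-1.0]]
```

View pics/s24.png

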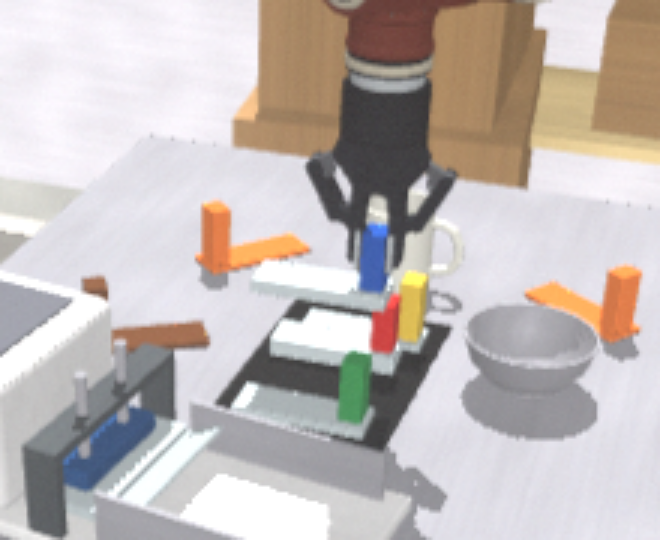

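Emit:
{"fn": "carry_out", "kwargs": {"moves": [[[0,0,0.14,-0.06,-0.5,0,-1],[0,0,0.14,-0.06,-0.5,0,-1],[0,0,0.14,-0.07,-0.49,0,-1],[0,0,0.14,-0.08,-0.49,0,-1],[0,0,0.14,-0.08,-0.49,0,-1],[0,0,0.14,-0.09,-0.49,0,-1],[0,0,0.14,-0.09,-0.49,0,-1],[0,0,0.14,-0.1,-0.49,0,-1]]]}}

```text
time: 49.1
tool_pos: [0.4753, -0.0781, 0.0958]
tool_rot: [-0.001, 0.999, -0.035, -0.002]
contact_force: [0.2, -0.7, -2.2]
gripper_width: 0.246
```

Emit:
{"fn": "carry_out", "kwargs": {"moves": [[[0,0,0.14,-0.11,-0.49,0,-1],[0,0,0.14,-0.11,-0.49,0,-1],[0,0,0.14,-0.12,-0.48,0,-1],[0,0,0.14,-0.12,-0.48,0,-1],[0,0,0.14,-0.13,-0.48,0,-1],[0,0,0,0,0,0,-1],[0,0,0,0,0,0,-1],[0,0,0,0,0,0,-1]]]}}

```text
time: 49.77
tool_pos: [0.4619, 0.0189, 0.0968]
tool_rot: [0.0, 0.998, -0.065, -0.001]
contact_force: [-0.7, -0.3, -2.0]
gripper_width: 0.247
```

Run:
```python
from h import *
plan([.4622,.0200,.014],-7.8,g=-1,n=4)
```

```text
at [0.4619 0.0189 0.0968] yaw -7.5 n 4
[[0.0,0.01,0.02,0.0,-0.01,0.52,-1.0],[0.0,0.01,0.02,0.0,-0.01,0.52,-1.0],[0.0,0.01,0.02,0.0,-0.01,0.52,-1.0],[0.0,0.01,0.02,0.0,-0.01,0.52,-1.0]]
```

Emit:
{"fn": "carry_out", "kwargs": {"moves": [[[0,0,0.05,0,-0.02,0.4,-1],[0,0,0,0,0,0.6,-1],[0,0,0,0,0,0.6,-1],[0,0,0,0,0,0.35,-1],[0,0,0,0,0,0.15,-1],[0,0,0,0,0,0.05,-1],[0,0,0,0,0,0,-1],[0,0,0,0,0,0,-1]]]}}

```text
time: 50.43
tool_pos: [0.4634, 0.0194, 0.0127]
tool_rot: [0.0, 0.998, -0.068, 0.0]
contact_force: [-0.4, 0.1, -2.6]
gripper_width: 0.252
```

Emit:
{"fn": "carry_out", "kwargs": {"moves": [[[0,0,0,0,0,0.03,-1],[0,0,0,0,0,0,-1],[0,0,0,0,0,0,-1]]]}}

```text
time: 50.68
tool_pos: [0.463, 0.0199, 0.0112]
tool_rot: [0.0, 0.998, -0.068, 0.0]
contact_force: [0.6, 0.7, -2.9]
gripper_width: 0.253
```

Emit:
{"fn": "carry_out", "kwargs": {"moves": [[[0,0,0,0,0,0.03,-1],[0,0,0,0,0,0.01,-1],[0,0,0,0,0,0,-1]]]}}

```text
time: 50.93
tool_pos: [0.4632, 0.0199, 0.0109]
tool_rot: [0.0, 0.998, -0.067, -0.0]
contact_force: [-4.4, 0.5, 7.4]
gripper_width: 0.247
```

Emit:
{"fn": "carry_out", "kwargs": {"moves": [[[0,0,0,0.2,0,0,-1],[0,0,0,0.3,0,0,-1],[0,0,0,0.3,0,0,-1],[0,0,0,0.2,0,0,-1],[0,0,0,0,0,0,-1],[0,0,0,0,0,0,-1]]]}}

```text
time: 51.43
tool_pos: [0.5051, 0.0142, 0.011]
tool_rot: [0.0, 0.998, -0.068, 0.003]
contact_force: [3.4, -0.6, 4.3]
gripper_width: 0.252
```

Run:
```python
from h import *
plate(2);print(pose()[0],state()['contact_force'])
```

```text
bar n,u,v,meanz,medz [368.   275.16 248.99  51.76  52.61]
[0.50472982 0.01422872 0.01103759] [ 4.1699568  -0.09004909  6.59933851]
```

Emit:
{"fn": "carry_out", "kwargs": {"moves": [[[0,0,0,0.1,0,0,-1],[0,0,0,0.15,0,0,-1],[0,0,0,0.15,0,0,-1],[0,0,0,0.15,0,0,-1],[0,0,0,0,0,0,-1]]]}}

```text
time: 51.95
tool_pos: [0.5231, 0.012, 0.0109]
tool_rot: [-0.0, 0.998, -0.067, -0.002]
contact_force: [-7.4, 1.3, 15.9]
gripper_width: 0.245
```

Run:
```python
from h import *
plate(2);print(pose()[0],state()['contact_force'])
```

```text
bar n,u,v,meanz,medz [354.5  275.22 248.49  53.67  54.82]
[0.52310946 0.01199265 0.01089229] [-7.65576744  1.85442182 15.52773531]
```

Emit:
{"fn": "carry_out", "kwargs": {"moves": [[[0,0,0,0.1,0,0,-1],[0,0,0,0.15,0,0,-1],[0,0,0,0.15,0,0,-1],[0,0,0,0.15,0,0,-1],[0,0,0,0.1,0,0,-1],[0,0,0,0,0,0,-1],[0,0,0,0,0,0,-1]]]}}

```text
time: 52.63
tool_pos: [0.5486, 0.0085, 0.0109]
tool_rot: [-0.0, 0.998, -0.067, -0.002]
contact_force: [-9.0, 2.4, 14.5]
gripper_width: 0.249
```

Run:
```python
from h import *
plate(2);print(pose()[0],state()['contact_force'])
f=view('side','s25.png',220,400,190,310,4,1.8)
```

```text
bar n,u,v,meanz,medz [558.5  289.58 251.52  57.26  55.18]
[0.5485991  0.00852092 0.01093548] [-8.67153091  1.52569693 14.71991898]
```

View pics/s25.png

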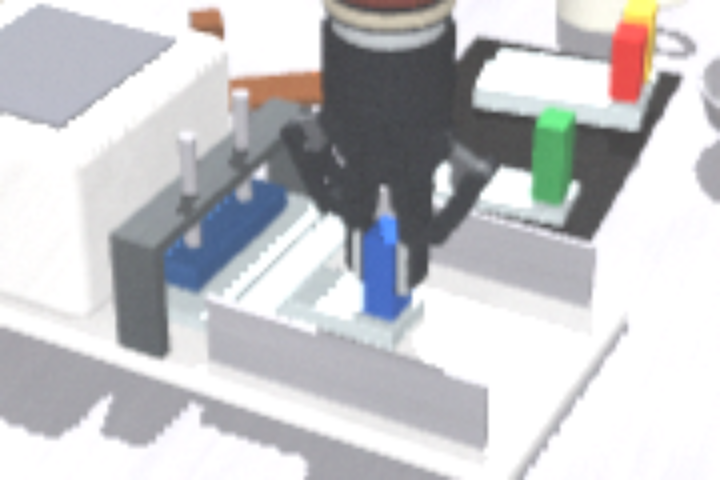

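Emit:
{"fn": "carry_out", "kwargs": {"moves": [[[0,0,0,0,0,0,-0.2],[0,0,0,0,0,0,-0.1],[0,0,0,0,0,0,-0.1],[0,0,0,0,0,-0.2,-0.1],[0,0,0,0,0,-0.5,-0.1],[0,0,0,0,0,-0.8,0],[0,0,0,0,0,-0.8,0],[0,0,0,0,0,-0.3,0]]]}}

```text
time: 53.45
tool_pos: [0.5525, 0.0077, 0.1186]
tool_rot: [0.0, 0.998, -0.068, 0.004]
contact_force: [0.5, -0.5, 1.2]
gripper_width: 0.502
```

Emit:
{"fn": "carry_out", "kwargs": {"moves": [[[0,0,0,-0.6,-0.6,-0.5,0],[0,0,0,-0.7,0,-0.5,0],[0,0,0,-0.9,0,0,0],[0,0,0,-0.9,0,0,0],[0,0,0,-0.5,0,0,0],[0,0,0,0,0,0,0],[0,0,0,0,0,0,0]]]}}

```text
time: 54.03
tool_pos: [0.4099, 0.0514, 0.1531]
tool_rot: [-0.0, 0.998, -0.067, 0.0]
contact_force: [0.2, -0.4, -0.3]
gripper_width: 0.499
```

Run:
```python
from h import *
f=view('side','s26.png',220,420,170,310,4,1.7)
f=grab_frame('top');save(f,'t26.png');leaves(f);W=cloud(f);H,S,V=masks(f);z=W[...,2]
for m in comp((S<70)&(V>100)&(z>.006)&(z<.03)&(W[...,1]<-.1)&(W[...,1]>-.45)&(W[...,0]>.42)&(W[...,0]<.68),100): print(rect(W[m]))
for m in comp((abs(W[...,1])<.1)&(abs(z-.029)<.003)&(W[...,0]>.54)&(W[...,0]<.64),60): print('blueblade',rect(W[m]))
fs=[grab_frame('side') for _ in range(3)]
for f in fs:
    H,S,V=masks(f);Ws=cloud(f);m=(H>95)&(H<130)&(S>90)&(V>30); m[:,:200]=0;m[:,296:]=0;m[:205]=0;m[280:]=0
    print(m.sum(),np.where(m)[0].mean(),np.nanmean(Ws[m][:,2])*1000)
```

```text
yellow (array([ 479.2, -360.3]), array([18.7, 27.9]), 0.4, np.float64(73.8))
green (array([ 494.1, -176.3]), array([18.7, 25.7]), 0.6, np.float64(74.1))
blue (array([546.8,   8.1]), array([21.4, 23.8]), 0.4, np.float64(84.7))
red (array([ 476.3, -317.2]), array([18.7, 27.8]), 0.4, np.float64(73.9))
(array([ 543.2, -175.6]), array([121.2,  40.7]), 0.2, np.float64(14.0))
(array([ 527.8, -337.1]), array([122.5,  89.1]), 4.4, np.float64(18.6))
blueblade (array([565.7,   5.9]), array([43.4, 52.2]), 82.3, np.float64(29.1))
351 248.45299145299145 53.88965005358811
350 248.48 53.82320156667893
351 248.48717948717947 53.86078100550765
```

View pics/s26.png

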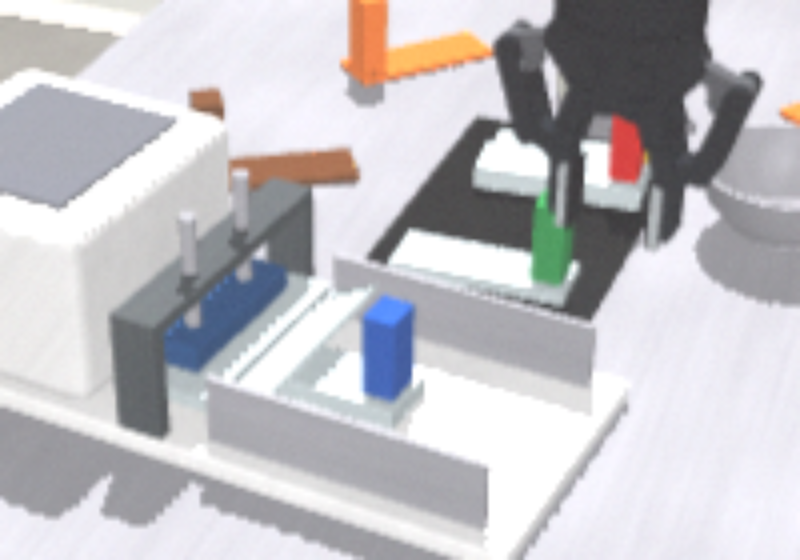

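View pics/t26.png

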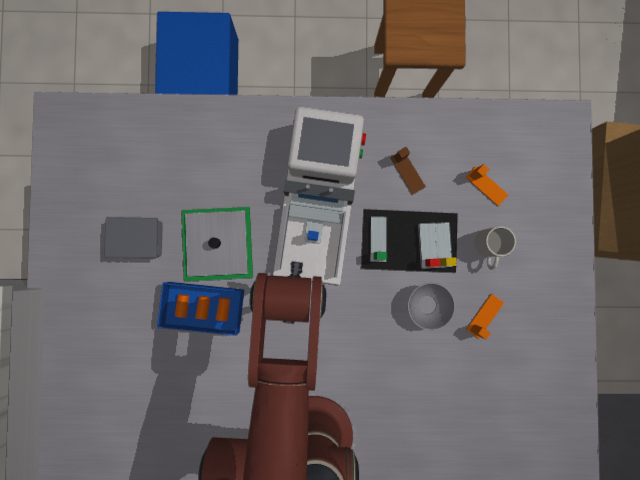

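Run:
```python
from h import *
f=grab_frame('top');W=cloud(f)
for n,x0,y0 in(('yellow',479.2,-360.3),('red',476.3,-317.2),('green',494.1,-176.)):
    for d in (25,60,100):
        for s in (-12,0,12):
            m=np.linalg.norm(W[...,:2]*1000-[x0+d,y0+s],axis=2)<5
            print(n,d,s,(np.nanmedian(W[m][:,2])*1000).round(1),end=' | ')
    print()
# blue pose in machine frame
c,s=np.cos(np.radians(7.7)),np.sin(np.radians(7.7));d=np.array([546.8,8.1])-[534.5,10.3];print('blue local',c*d[0]-s*d[1],s*d[0]+c*d[1])
f=view('side','s27.png',300,460,130,270,5,1.7)
```

```text
yellow 25 -12 11.3 | yellow 25 0 11.4 | yellow 25 12 9.5 | yellow 60 -12 10.8 | yellow 60 0 8.3 | yellow 60 12 10.3 | yellow 100 -12 9.7 | yellow 100 0 11.5 | yellow 100 12 9.5 | 
red 25 -12 22.1 | red 25 0 23.0 | red 25 12 19.5 | red 60 -12 22.6 | red 60 0 23.1 | red 60 12 23.0 | red 100 -12 22.9 | red 100 0 23.7 | red 100 12 24.0 | 
green 25 -12 14.7 | green 25 0 15.3 | green 25 12 14.5 | green 60 -12 13.9 | green 60 0 13.1 | green 60 12 16.0 | green 100 -12 13.4 | green 100 0 13.7 | green 100 12 13.0 | 
blue local 12.483862964412683 -0.5321329587276549
```

View pics/s27.png

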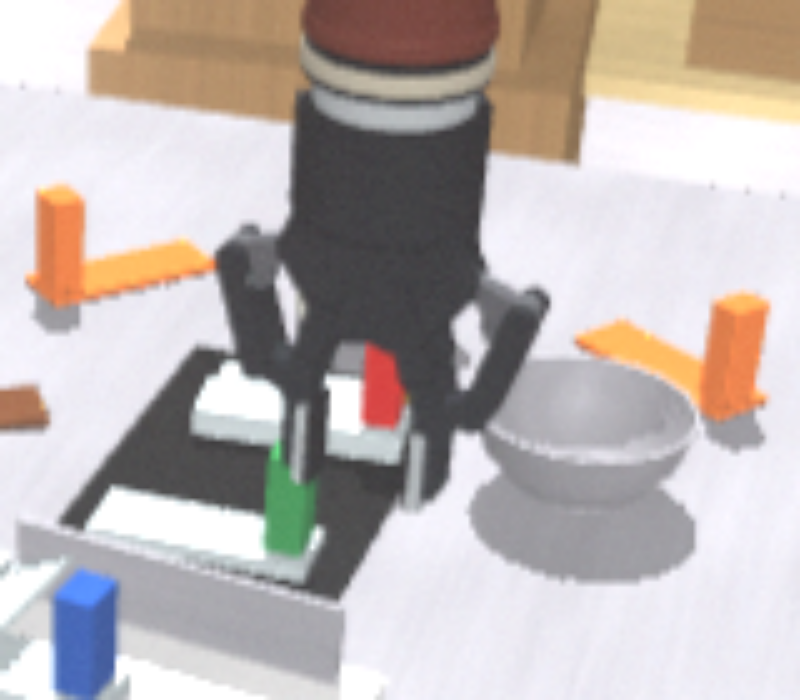

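```bash
python3 -c "
from h import *
s=state();print(s['time'],s['contact_force'],abs(s['joint_vel']).max())
print(ticket.job_done())"
```

```text
54.3833 [ 0.36114656  0.8284588  -0.08019583] 0.005961090826946761
the job is handed in; nothing more can be done
None
```

I finished the job at about 54 s and handed it in. The blue 14 mm leaf is the first that binds, and it is lying in the gap.

**Lid and carrots:** The lid lies flat on the green board, and all three carrot chunks are in the blue basket.

**Leaves tried, in order:**
- **Yellow, 6 mm:** slid flat until its tip was under the plate; the plate did not move.
- **Green, 10 mm:** tried the same way; the plate did not move.
- **Blue, 14 mm:** lifted the plate by about 2 mm, with roughly 9 N of push, so the gap is about 12 mm.
- **Red, 18 mm:** not needed, so it never left the mat.

**Last checks before handing in:**
- With the gripper off it, the blue leaf still held the plate up about 2 mm. Its handle was about 12 mm past the middle of the chamber and in line with the feed.
- The yellow, green and red leaves lay flat on the mat, with blade heights matching their thicknesses to about 3 mm.
- The arm hung clear and the force was near zero.
- In the pictures the bowl, sample box and mug looked unmoved; I did not measure them again.

**Things that disagreed or went differently:**
- The reported tool height read about 38 mm lower than the fingertips seen by the camera. My first attempt at the lid knob closed above it without touching; I allowed for the offset after that.
- The fingers touched a basket wall (about 13 N), and the gripper read 27.5 N while lowering the third carrot.
- The red leaf was knocked aside during the run and pushed yellow slightly. Both stayed flat on the mat, so I left them.

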